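Close up and lock the slide cabinet

TASK

Three drawers of the microscope-slide cabinet have been left pulled out. Push each of them gently all the way home with the fingertips, flush with the shut ones, and only then press the lock button at the right-hand end of the cabinet's front right in. This is all pushing: pull no drawer, and do not disturb the glassware and other things around and on top of the cabinet.

Things in the scene. Friction and masses are not known exactly. Their poses are not given: they have to be found in the camera images.
- cabinet: slide cabinet, cream steel, fixed: 240 deep (x), 350 wide (y), 83 high mm. Origin: centre of its underside. Its front is the -x side, at x = -120 mm; +x points into it, +y to the left seen from the front. Three drawer columns (a, b, c in any order) at y = 108, 6 and -96 mm, each with an upper and a lower drawer; right of them, at y = -162 mm, a 26 mm wide stile with the lock
- lock_face (a point): centre of the flat outer face of the lock button, a plain steel plunger 17 mm across on the right-hand stile, 60 mm above the bench. It stands 15 mm out from the cabinet's front when out and 6 mm when in (the steel ring round it is 25 mm across and stands out 2.5 mm). Its x axis is the pushing direction
- lock (a joint): travel of the lock button: 0 = out (open), 0.009 m = pushed right in (locked). About 5 N moves it; it stays where it is left
- a_upper (a joint): how far the upper drawer of column a is out: 0 = fully home, 0.11 m = its stop. It slides straight along the cabinet's x axis, takes about 2 N and stays where it is left
- a_upper_pull (a point): centre of the foremost face of that drawer's black pull, 69.5 mm above the bench, 10 mm out from the drawer's front; x axis = pushing-in direction. The pull is 40 wide x 9 high mm, in the middle of the cream front (96 wide x 34 high mm), above a card holder
- a_lower (a joint): how far the lower drawer of column a is out: 0 = fully home, 0.11 m = its stop. It slides straight along the cabinet's x axis, takes about 2 N and stays where it is left
- a_lower_pull (a point): centre of the foremost face of that drawer's black pull, 33.5 mm above the bench, 10 mm out from the drawer's front; x axis = pushing-in direction. The pull is 40 wide x 9 high mm, in the middle of the cream front (96 wide x 34 high mm), above a card holder
- b_upper (a joint): how far the upper drawer of column b is out: 0 = fully home, 0.11 m = its stop. It slides straight along the cabinet's x axis, takes about 2 N and stays where it is left
- b_upper_pull (a point): centre of the foremost face of that drawer's black pull, 69.5 mm above the bench, 10 mm out from the drawer's front; x axis = pushing-in direction. The pull is 40 wide x 9 high mm, in the middle of the cream front (96 wide x 34 high mm), above a card holder
- b_lower (a joint): how far the lower drawer of column b is out: 0 = fully home, 0.11 m = its stop. It slides straight along the cabinet's x axis, takes about 2 N and stays where it is left
- b_lower_pull (a point): centre of the foremost face of that drawer's black pull, 33.5 mm above the bench, 10 mm out from the drawer's front; x axis = pushing-in direction. The pull is 40 wide x 9 high mm, in the middle of the cream front (96 wide x 34 high mm), above a card holder
- c_upper (a joint): how far the upper drawer of column c is out: 0 = fully home, 0.11 m = its stop. It slides straight along the cabinet's x axis, takes about 2 N and stays where it is left
- c_upper_pull (a point): centre of the foremost face of that drawer's black pull, 69.5 mm above the bench, 10 mm out from the drawer's front; x axis = pushing-in direction. The pull is 40 wide x 9 high mm, in the middle of the cream front (96 wide x 34 high mm), above a card holder
- c_lower (a joint): how far the lower drawer of column c is out: 0 = fully home, 0.11 m = its stop. It slides straight along the cabinet's x axis, takes about 2 N and stays where it is left
- c_lower_pull (a point): centre of the foremost face of that drawer's black pull, 33.5 mm above the bench, 10 mm out from the drawer's front; x axis = pushing-in direction. The pull is 40 wide x 9 high mm, in the middle of the cream front (96 wide x 34 high mm), above a card holder
- dish: closed clear Petri dish, 92 mm across, 16 high, loose on the bench; origin at the centre of its underside. Leave alone
- bottle: amber glass bottle, 60 mm across, 135 high, loose on the bench; origin at the centre of its underside. Leave alone
- vial: small capped glass vial, 25 mm across, 55 high, standing loose on the cabinet's top, well back from its front; origin at the centre of its underside. Leave alone
- mailer: white plastic slide mailer, 85 x 32 x 18 mm, lying loose on the cabinet's top, well back from its front; origin at the centre of its underside. Leave alone

How it is judged:
By the outcome, as a careful person would: the job done as asked, in the order asked, and still so for the second after the job is handed in, with the robot touching nothing.
It also fails if it takes over 59 s, if anything falls off the work surface, if the arm or the gripper's body presses on something with over 40 N, if the wrist force passes 120 N, or if a joint passes its speed limit or range.

ROBOT

A 6-joint arm with a two-finger parallel gripper is mounted at the origin on the work surface. World frame = base frame: x ahead of the robot, y to its left, z up, the work surface at z = 0. Lengths are in mm, angles in rad, forces in N, time in s.
With the tool pointing down it reaches from about 300 to 775 mm from the base axis. Payload 14.6 kg.
Tool frame: the origin (TCP) lies midway between the tips of the shut fingers; the grasp point (between the pads) lies 19 mm behind it; z points along the fingers, y is the line along which they close (so a half turn about z gives the same grasp; the last joint's range is limited). The gripper opens to 85 mm and grips with 20 to 120 N. Pads are 22 mm wide; open, the fingers measure 114 mm over their backs; the gripper's body (76 mm by 85 mm) begins 54 mm behind the grasp point. The pads swing forward as they close: fully open they stand 13 mm farther back than shut.
Start: joints at [1.261, 0.3, 1.521, -0, 1.321, -0.067], TCP at [132.23, 533.858, 202.381] pointing down, gripper open.
Joint ranges: [-3.03, 3.03], [-0.79, 2.21], [0.23, 2.52], [-1.04, 4.18], [0, 3.07], [-2.55, 2.55]. Speed limits (rad/s): [2.22, 2.22, 2.57, 3.14, 3.14, 3.14].

INTERFACE

Orientations are given as [roll, pitch, yaw] about the fixed x, y, z axes, in that order (R = Rz(yaw) Ry(pitch) Rx(roll)).
In Python, from bench import bot gives the robot as it stands.
- The arm moves only by the tool jog_arm, never from a script. Its argument "increments" is a list of rows, each an object with "slide": the shift along the tool's x, y, z in m, a list of three; "yaw": the turn about the tool's z in degrees; "gripper": the finger opening in m, from 0 to 0.0854. In form: [{"slide": [x, y, z], "yaw": yaw, "gripper": gripper}, ...]. A call has 1 to 10 rows; each row shifts and turns the commanded pose from where the row before left it, along the tool's axes as they then stand; what a row does not reach is not made up. A row lasts 1/12 s, in which the tool goes at most 41.7 mm and 7.16 degrees, less where a joint would pass 70% of its speed; a pose out of reach is approached as far as the arm can. A call is refused whole if a number of a shift passes 0.0417 or a number of a turn 7.16, either way. A call with a gripper value outside its range is refused whole. The fingers move at their own pace and stop on an object; "squeeze" is the grip in N (left out, the last holds). Time passes only in rows, so rows that do not move let the fingers close. It gives the time, the measured TCP pose, the force, the opening and the grip force at its end, in the units of the state.
- bot.read_state(): the state, without advancing time (a new reading comes with each control period).
- bot.read_camera(name): name is "side" or "top"; returns a dict with "color" (400x640x3 uint8, blue, green, red), "fovy" (degrees; the focal length in pixels is half the picture's height over the tangent of half this angle, whatever the lens; pixels are square), "cx", "cy" (the principal point, pixels), "T" (4x4, takes a point from camera to world coordinates). Camera axes: x right, y down, z forward; pixel columns grow to the right and rows downward; lengths in mm; the calibration is good to about 2 mm. A picture is of the moment at which its call begins. There is no depth.
- bot.job_done(): hands the job in; it is judged then, once.
The state is a dict: "time_s": time; "q": joint angles; "joint_vel": joint speeds; "joint_torque": joint torques, N m; "tcp_pos": TCP position; "orientation": TCP orientation; "force": force on the tool from outside, world axes, zero at the start; "ft_torque": the same for the moment, N m; "opening": finger opening in mm; "finger_force": force on a finger pad.
Only numpy, scipy, OpenCV 4.12 (cv2) and the standard library are available. Lean on these libraries where they do the work, as an engineer would, in place of code of your own. Each camera call takes 0.05 s, during which the arm holds its last target. There are 200 camera calls.

## Working session

There is one attempt and no reset: what is moved stays moved. The work goes in short steps, Python scripts to look and compute and a tool call to move; the robot and the scene stay as the last step left them, time stands still between calls to the robot, and variables do not carry over. Pictures are saved under pics/ and viewed, at most 10 in all, crops included, and the job is handed in when it is done.

Besides the shell and the picture viewer there is one more tool, called after ">>>" as name(argument=value, ...), one argument or row to a line, values as JSON. jog_arm: Moves the arm, as the interface text tells. Its arguments: {"type":"object","properties":{"increments":{"type":"array","items":{"type":"object","properties":{"slide":{"type":"array","items":{"type":"number"}},"yaw":{"type":"number"},"gripper":{"type":"number"}}}},"squeeze":{"type":"number"}},"required":["increments"]}

```bash
mkdir -p pics
python3 - <<'E'
from bench import bot
import cv2,json,numpy as np
np.set_printoptions(suppress=True,precision=4)
for n in("side","top"):
    c=bot.read_camera(n);cv2.imwrite(f"pics/{n}0.png",c["color"]);print(n,c["fovy"],c["cx"],c["cy"],np.array(c["T"]),[k for k in c])
print(bot.read_state())
E
ls
```

```text
side 53.27155956629552 322.597812145926 196.03557209804245 [[   0.8934   -0.3106    0.3246  248.7767]
 [  -0.4492   -0.6105    0.6523 -763.0894]
 [  -0.0044   -0.7286   -0.6849  821.6256]
 [   0.        0.        0.        1.    ]] ['color', 'fovy', 'cx', 'cy', 'T']
top 54.748294949811196 321.3864369898321 201.98784735338725 [[   0.0061   -0.9827    0.1853  426.1307]
 [  -0.9998   -0.009    -0.0151  -52.3773]
 [   0.0165   -0.1852   -0.9826 1089.2636]
 [   0.        0.        0.        1.    ]] ['color', 'fovy', 'cx', 'cy', 'T']
{'time_s': 0.1, 'q': array([ 1.2614,  0.3004,  1.5215,  0.    ,  1.3207, -0.0666]), 'joint_vel': array([ 0.0004, -0.0015, -0.0012,  0.0015,  0.0005, -0.0012]), 'joint_torque': array([  0.0014, -54.4389, -36.2366,  -0.0001,   0.0031,   0.    ]), 'tcp_pos': array([132.1706, 533.6437, 201.8863]), 'orientation': array([-3.1406, -0.0001,  2.8988]), 'force': array([-0.2287, -0.4627,  0.2081]), 'ft_torque': array([ 0.0349, -0.0057, -0.0175]), 'finger_force': 0.0, 'opening': 85.60957136526201}
pics
```

View pics/side0.png

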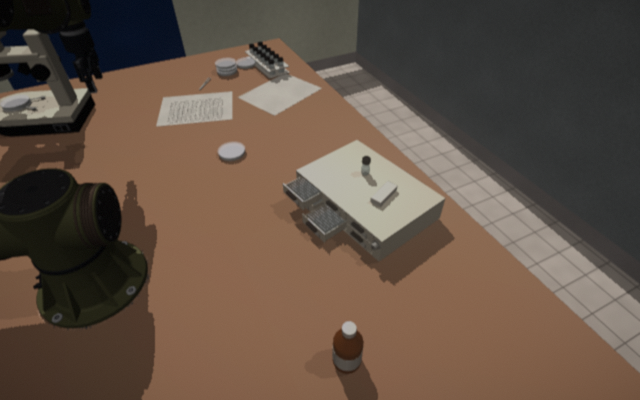

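View pics/top0.png

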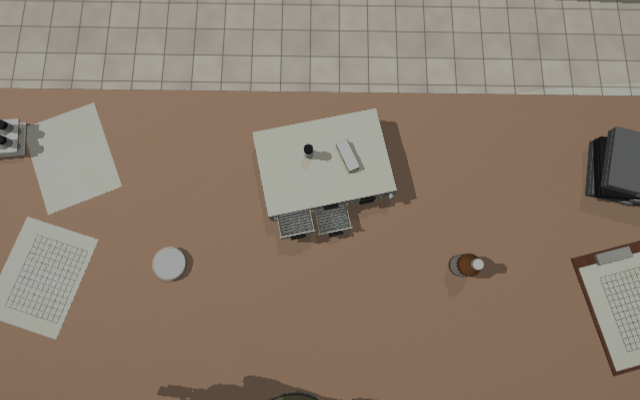

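The side view shows the cabinet's top at about (298,172), (357,142), (442,200) and (378,248). The drawers are open on its front-left side. In the top view its corners are about (254,131), (378,111), (394,187) and (267,215), with drawers out near (295,225) and (333,218). I'll zoom in next.

Run:
```python
import cv2
a=cv2.imread("pics/side0.png")[130:265,270:455]
b=cv2.imread("pics/top0.png")[100:245,245:405]
cv2.imwrite("pics/sidez.png",cv2.resize(a,None,fx=4.3,fy=4.3,interpolation=cv2.INTER_CUBIC))
cv2.imwrite("pics/topz.png",cv2.resize(b,None,fx=4,fy=4,interpolation=cv2.INTER_CUBIC))
```

```text
(no output)
```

View pics/sidez.png

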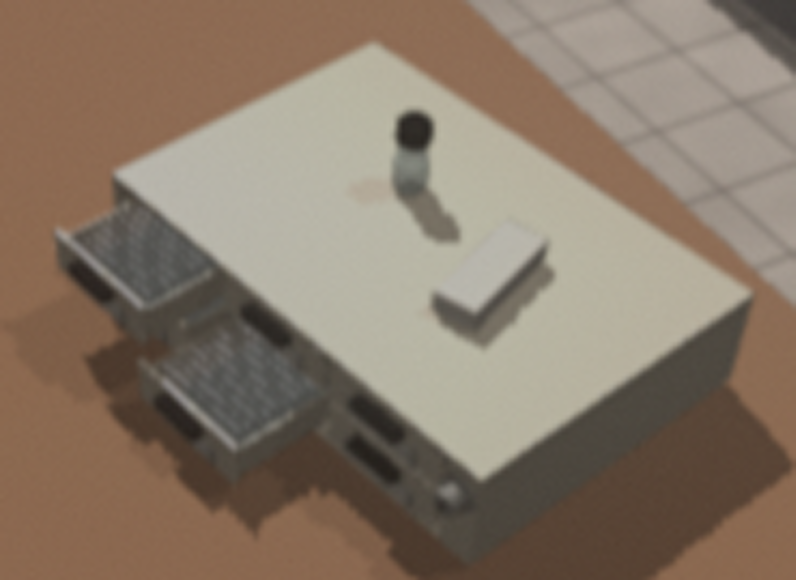

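View pics/topz.png

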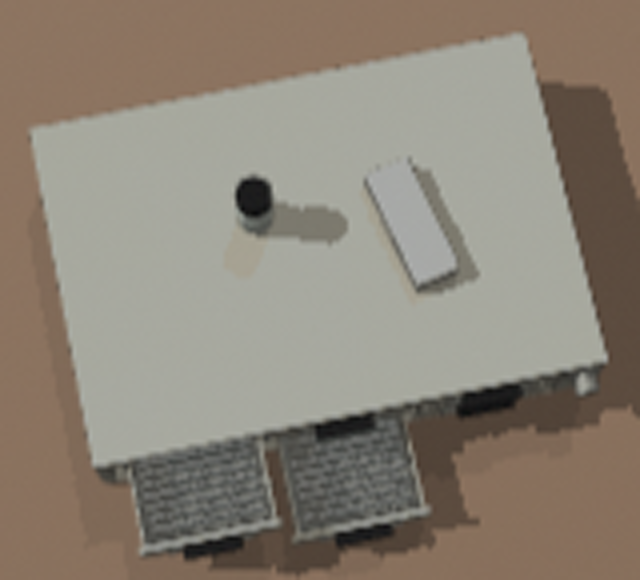

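The crops show the left upper drawer and the middle lower drawer clearly out. The third looks only slightly out, probably in the right column. I'll fit the cabinet pose to the corners and predict where each pull should appear.

```bash
cat > h.py <<'E'
import numpy as np,cv2
from scipy.optimize import least_squares
CAL={"side":(53.27155956629552,322.597812145926,196.03557209804245,[[0.8934,-0.3106,0.3246,248.7767],[-0.4492,-0.6105,0.6523,-763.0894],[-0.0044,-0.7286,-0.6849,821.6256]]),
"top":(54.748294949811196,321.3864369898321,201.98784735338725,[[0.0061,-0.9827,0.1853,426.1307],[-0.9998,-0.009,-0.0151,-52.3773],[0.0165,-0.1852,-0.9826,1089.2636]])}
OFF={"side":(270,130,4.3),"top":(245,100,4)}
def proj(n,P):
    f,cx,cy,T=CAL[n];T=np.array(T);f=200/np.tan(np.radians(f/2))
    p=(np.atleast_2d(P)-T[:,3])@T[:,:3];return p[:,:2]/p[:,2:]*f+[cx,cy]
def unz(n,U): # zoom->pixel
    x,y,s=OFF[n];return (np.atleast_2d(U)+.5)/s-.5+[x,y]
def z(n,u):
    x,y,s=OFF[n];return (u-[x,y]+.5)*s-.5
def world(p,C):
    C=np.atleast_2d(np.array(C,float));c,s=np.cos(p[2]),np.sin(p[2])
    return np.c_[p[0]+c*C[:,0]-s*C[:,1],p[1]+s*C[:,0]+c*C[:,1],C[:,2]]
E
python3 - <<'E'
from h import *
np.set_printoptions(suppress=True,precision=2)
C=[[-120,175,83],[120,175,83],[120,-175,83],[-120,-175,83]]
Z={"top":[(95,468),(32,130),(525,35),(606,360)],"side":[(115,174),(374,41),(752,294),(483,480)]}
def res(p,ns=("top","side")): return np.concatenate([(proj(n,world(p,C))-unz(n,Z[n])).ravel() for n in ns])
for ns in (("top",),("side",),("top","side")):
    r=least_squares(res,[600,0,0.2],args=(ns,));print(ns,r.x,np.degrees(r.x[2]),r.fun.reshape(-1,2))
p=r.x;np.save("p.npy",p)
for col,y in zip("LMR",(108,6,-96)):
  for r,h in (("up",69.5),("lo",33.5)):
    for d in (0,20,40,60,80,100):
        P=world(p,[[-130-d,y,h]]);print(col,r,d,*[z(n,proj(n,P))[0] for n in("side","top")])
P=world(p,[[-135,-162,60]]);print("lock",P,*[z(n,proj(n,P))[0] for n in("side","top")])
E
```

```text
('top',) [729.7  -73.23   0.22] 12.362068416780515 [[-0.32  0.18]
 [-0.67 -0.26]
 [ 0.16 -0.6 ]
 [ 0.83  0.54]]
('side',) [734.18 -70.01   0.22] 12.397061416907318 [[-0.54 -0.27]
 [ 0.04  0.18]
 [ 0.6  -0.16]
 [-0.12  0.03]]
('top', 'side') [731.42 -72.39   0.22] 12.404479295722616 [[-0.58 -0.42]
 [-0.97 -0.81]
 [-0.19 -1.21]
 [ 0.52 -0.14]
 [-1.08  0.48]
 [-0.34  0.8 ]
 [ 0.36  0.7 ]
 [-0.54  1.11]]
L up 0 [159.56 248.56] [196.91 463.31]
L up 20 [135.13 261.62] [202.82 492.45]
L up 40 [110.3  274.89] [208.77 521.8 ]
L up 60 [ 85.05 288.39] [214.76 551.35]
L up 80 [ 59.38 302.11] [220.78 581.1 ]
L up 100 [ 33.27 316.07] [226.86 611.07]
L lo 0 [161.26 288.5 ] [199.71 471.19]
L lo 20 [137.37 301.6 ] [205.43 499.39]
L lo 40 [113.1  314.91] [211.19 527.78]
L lo 60 [ 88.43 328.43] [216.98 556.36]
L lo 80 [ 63.36 342.18] [222.81 585.13]
L lo 100 [ 37.87 356.16] [228.69 614.09]
M up 0 [259.29 333.4 ] [346.32 432.23]
M up 20 [234.39 347.91] [352.71 461.11]
M up 40 [209.05 362.67] [359.14 490.19]
M up 60 [183.27 377.69] [365.62 519.47]
M up 80 [157.03 392.98] [372.14 548.95]
M up 100 [130.31 408.54] [378.71 578.64]
M lo 0 [258.83 373.55] [344.17 441.1 ]
M lo 20 [234.49 388.06] [350.34 469.05]
M lo 40 [209.73 402.83] [356.55 497.19]
M lo 60 [184.55 417.85] [362.8  525.51]
M lo 80 [158.94 433.12] [369.1  554.03]
M lo 100 [132.87 448.67] [375.43 582.74]
R up 0 [370.47 427.98] [494.13 401.49]
R up 20 [345.14 444.2 ] [500.99 430.1 ]
R up 40 [319.34 460.71] [507.9  458.92]
R up 60 [293.07 477.53] [514.86 487.93]
R up 80 [266.3  494.67] [521.86 517.14]
R up 100 [239.02 512.13] [528.91 546.56]
R lo 0 [367.33 468.12] [487.13 411.32]
R lo 20 [342.58 484.3 ] [493.74 439.02]
R lo 40 [317.39 500.77] [500.4  466.91]
R lo 60 [291.74 517.55] [507.1  494.99]
R lo 80 [265.62 534.63] [513.84 523.25]
R lo 100 [239.01 552.02] [520.63 551.71]
lock [[ 634.37 -259.61   60.  ]] [441.76 510.27] [587.98 391.62]
```

The corner fit holds to about 1 px. The right column, the middle upper and the middle lower match travels of 0, 0 and about 68 mm, and the left upper is about 58 mm out. By exclusion the third open drawer is the left lower, hidden under the left upper. Next I'll turn the tool square to the cabinet and shut the fingers, then work out the targets.

>>> jog_arm(
  increments=[
    {"yaw": -6.6, "gripper": 0},
    {"yaw": -6.6},
    {"yaw": -6.6},
    {"yaw": -6.6},
    {"yaw": 0},
  ],
)

```text
validation failed for argument at $.in...
```

```bash
cat >> h.py <<'E'
def cab(P):
    p=np.load("p.npy");c,s=np.cos(p[2]),np.sin(p[2]);d=np.array(P[:2])-p[:2]
    return np.array([c*d[0]+s*d[1],-s*d[0]+c*d[1],P[2]])
def ray(n,u,h):
    f,cx,cy,T=CAL[n];T=np.array(T);f=200/np.tan(np.radians(f/2))
    d=T[:,:3]@[(u[0]-cx)/f,(u[1]-cy)/f,1];return T[:,3]+d*(h-T[2,3])/d[2]
def st():
    from bench import bot
    np.set_printoptions(suppress=True,precision=3)
    s=bot.read_state();print("t",s["time_s"],"cab",cab(s["tcp_pos"]),"w",s["tcp_pos"],"yawdeg off",np.degrees(s["orientation"][2]-np.load("p.npy")[2])%180,s["orientation"],"q",s["q"],"F",s["force"],s["opening"])
E
python3 - <<'E'
from h import *
st()
print("bottle cap",ray("top",(478,264),135),cab(ray("top",(478,264),135)),"dish",cab(ray("top",(170,263),16)),"vial",cab(ray("top",(308,149),138)),"mailer",cab(ray("top",(349,155),101)))
E
```

```text
t 0.1 cab [-455.076  720.61   201.886] w [132.171 533.644 201.886] yawdeg off 153.68337596746338 [-3.141 -0.     2.899] q [ 1.261  0.3    1.522  0.     1.321 -0.067] F [-0.229 -0.463  0.208] 85.60957136526201
bottle cap [ 454.605 -452.741  135.   ] [-352.055 -312.01   135.   ] dish [-180.388  465.195   16.   ] vial [ 20.878  37.034 138.   ] mailer [ -5.503 -68.503 101.   ]
```

>>> jog_arm(
  increments=[
    {"slide": [0, 0, 0], "yaw": -6.6, "gripper": 0},
    {"slide": [0, 0, 0], "yaw": -6.6, "gripper": 0},
    {"slide": [0, 0, 0], "yaw": -6.6, "gripper": 0},
    {"slide": [0, 0, 0], "yaw": -6.6, "gripper": 0},
    {"slide": [0, 0, 0], "yaw": 0, "gripper": 0},
  ],
)

```text
time_s: 0.52
tcp_pos: [132.2, 533.7, 202.1]
orientation: [-3.141, -0.0, -2.918]
force: [-0.6, -0.1, -0.3]
opening: 25.6
finger_force: 0.0
```

```bash
python3 -c "
from h import *
st()"
```

```text
t 0.5167 cab [-455.054  720.685  202.071] w [132.176 533.721 202.071] yawdeg off 0.4057223401229919 [-3.141 -0.    -2.918] q [ 1.261  0.3    1.521 -0.     1.321 -0.533] F [-0.621 -0.074 -0.326] 25.560916303872386
```

>>> jog_arm(
  increments=[
    {"slide": [-0.012, -0.02, 0], "yaw": 0.4, "gripper": 0},
    {"slide": [-0.012, -0.038, 0], "yaw": 0, "gripper": 0},
    {"slide": [-0.012, -0.038, 0], "yaw": 0, "gripper": 0},
    {"slide": [-0.012, -0.038, 0], "yaw": 0, "gripper": 0},
    {"slide": [-0.012, -0.038, 0], "yaw": 0, "gripper": 0},
    {"slide": [-0.012, -0.038, 0], "yaw": 0, "gripper": 0},
    {"slide": [-0.012, -0.038, 0], "yaw": 0, "gripper": 0},
    {"slide": [-0.012, -0.038, 0], "yaw": 0, "gripper": 0},
    {"slide": [-0.012, -0.038, 0], "yaw": 0, "gripper": 0},
    {"slide": [-0.012, -0.038, 0], "yaw": 0, "gripper": 0},
  ],
)

```text
time_s: 1.35
tcp_pos: [325.9, 203.3, 202.5]
orientation: [3.141, 0.0, -2.935]
force: [0.0, -0.4, 0.9]
opening: 0.3
finger_force: 0.0
```

>>> jog_arm(
  increments=[
    {"slide": [-0.012, -0.038, 0], "yaw": 0, "gripper": 0},
    {"slide": [-0.012, -0.038, 0], "yaw": 0, "gripper": 0},
    {"slide": [-0.012, -0.038, 0], "yaw": 0, "gripper": 0},
    {"slide": [-0.012, -0.038, 0], "yaw": 0, "gripper": 0},
    {"slide": [-0.012, -0.038, 0], "yaw": 0, "gripper": 0},
    {"slide": [-0.01, -0.035, 0], "yaw": 0, "gripper": 0},
    {"slide": [0, -0.01, 0], "yaw": 0, "gripper": 0},
    {"slide": [0, 0, 0], "yaw": 0, "gripper": 0},
  ],
)

```text
time_s: 2.02
tcp_pos: [443.5, -12.0, 201.9]
orientation: [3.141, -0.001, -2.937]
force: [0.3, 0.6, -0.2]
opening: 0.3
finger_force: 0.0
```

```bash
python3 -c "
from h import *
st()"
```

```text
t 2.0167 cab [-268.258  120.874  201.918] w [443.458 -11.961 201.918] yawdeg off 179.29440250183123 [ 3.141 -0.001 -2.937] q [-0.109  0.061  1.804 -0.     1.277 -1.884] F [ 0.333  0.58  -0.177] 0.349881023477631
```

>>> jog_arm(
  increments=[
    {"slide": [0, -0.013, 0.03], "yaw": -0.7, "gripper": 0},
    {"slide": [0, 0, 0.04], "yaw": 0, "gripper": 0},
    {"slide": [0, 0, 0.04], "yaw": 0, "gripper": 0},
    {"slide": [0, 0, 0.032], "yaw": 0, "gripper": 0},
    {"slide": [-0.02, 0, 0], "yaw": 0, "gripper": 0},
    {"slide": [-0.015, 0, 0], "yaw": 0, "gripper": 0},
    {"slide": [0, 0, 0], "yaw": 0, "gripper": 0},
  ],
)

```text
time_s: 2.6
tcp_pos: [481.3, -13.4, 60.2]
orientation: [3.141, 0.0, -2.92]
force: [-0.3, 0.8, 0.0]
opening: 0.0
finger_force: 0.0
```

Run:
```python
from h import *
from bench import bot
st()
a=bot.read_camera("side")["color"][110:265,250:455]
b=bot.read_camera("top")["color"][100:255,245:405]
f=lambda i:cv2.resize(i,(400,int(400*i.shape[0]/i.shape[1])),interpolation=cv2.INTER_CUBIC)[:300]
cv2.imwrite("pics/b.png",np.hstack([f(a),f(b)]))
```

```text
t 2.6 cab [-231.625  111.384   60.156] w [481.274 -13.361  60.156] yawdeg off 0.30910492797497113 [ 3.141  0.    -2.92 ] q [-0.104  0.326  1.852  0.     0.963 -1.897] F [-0.276  0.782  0.023] 0.03498279755874543
```

View pics/b.png

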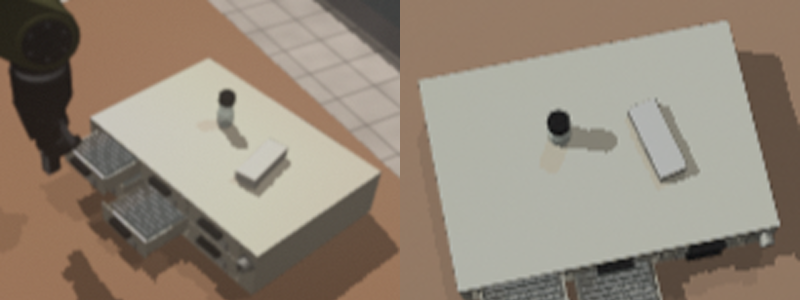

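The fingertips stand just in front of the left upper pull, near (50,160) in the left half. The cabinet and the things on top look undisturbed. I'll push slowly.

>>> jog_arm(
  increments=[
    {"slide": [-0.008, -0.002, 0], "yaw": 0.3, "gripper": 0},
    {"slide": [-0.007, -0.001, 0], "yaw": 0, "gripper": 0},
    {"slide": [-0.006, 0, 0], "yaw": 0, "gripper": 0},
    {"slide": [-0.006, 0, 0], "yaw": 0, "gripper": 0},
    {"slide": [-0.006, 0, 0], "yaw": 0, "gripper": 0},
    {"slide": [-0.006, 0, 0], "yaw": 0, "gripper": 0},
  ],
)

```text
time_s: 3.2
tcp_pos: [519.3, -9.3, 60.4]
orientation: [-3.142, -0.0, -2.924]
force: [0.1, 0.0, -0.0]
opening: -0.2
finger_force: 0.0
```

>>> jog_arm(
  increments=[
    {"slide": [-0.006, 0, 0], "yaw": 0, "gripper": 0},
    {"slide": [-0.006, 0, 0], "yaw": 0, "gripper": 0},
    {"slide": [-0.006, 0, 0], "yaw": 0, "gripper": 0},
    {"slide": [-0.006, 0, 0], "yaw": 0, "gripper": 0},
    {"slide": [-0.005, 0, 0], "yaw": 0, "gripper": 0},
    {"slide": [-0.004, 0, 0], "yaw": 0, "gripper": 0},
    {"slide": [0, 0, 0], "yaw": 0, "gripper": 0},
  ],
)

```text
time_s: 3.78
tcp_pos: [551.6, -2.2, 60.3]
orientation: [-3.142, 0.0, -2.923]
force: [-0.3, 0.3, -0.6]
opening: -0.0
finger_force: 0.0
```

```bash
python3 -c "
from h import *
st()"
```

```text
t 3.7833 cab [-160.573  107.226   60.325] w [551.561  -2.159  60.325] yawdeg off 0.09304076887175938 [-3.142  0.    -2.923] q [-0.07   0.461  1.654 -0.     1.026 -1.859] F [-0.277  0.329 -0.578] -0.002601200942990372
```

>>> jog_arm(
  increments=[
    {"slide": [-0.003, 0, 0], "yaw": 0, "gripper": 0},
    {"slide": [-0.003, 0, 0], "yaw": 0, "gripper": 0},
    {"slide": [-0.003, 0, 0], "yaw": 0, "gripper": 0},
    {"slide": [-0.003, 0, 0], "yaw": 0, "gripper": 0},
  ],
)

```text
time_s: 4.12
tcp_pos: [562.9, 0.3, 60.4]
orientation: [-3.142, 0.0, -2.924]
force: [0.9, 1.1, -0.3]
opening: 0.2
finger_force: 0.0
```

>>> jog_arm(
  increments=[
    {"slide": [-0.002, 0, 0], "yaw": 0, "gripper": 0},
    {"slide": [-0.002, 0, 0], "yaw": 0, "gripper": 0},
  ],
)

```text
time_s: 4.28
tcp_pos: [566.8, 1.2, 60.4]
orientation: [3.142, -0.0, -2.924]
force: [0.1, -0.3, -0.1]
opening: 0.1
finger_force: 0.0
```

>>> jog_arm(
  increments=[
    {"slide": [-0.001, 0, 0], "yaw": 0, "gripper": 0},
    {"slide": [-0.001, 0, 0], "yaw": 0, "gripper": 0},
  ],
)

```text
time_s: 4.45
tcp_pos: [568.6, 1.6, 60.3]
orientation: [3.142, -0.0, -2.924]
force: [-1.0, 1.2, 1.3]
opening: 0.1
finger_force: 0.0
```

```bash
cat > look.py <<'E'
import sys
from h import *
from bench import bot
st()
a=bot.read_camera("side")["color"][130:265,270:455]
b=bot.read_camera("top")["color"][130:265,245:405]
f=lambda i,w:cv2.resize(i,(w,int(w*i.shape[0]/i.shape[1])),interpolation=cv2.INTER_CUBIC)[:290]
cv2.imwrite(sys.argv[1],np.hstack([f(a,400)[:290],f(b,400)[:290]]))
E
python3 look.py pics/c.png
```

```text
t 4.45 cab [-143.094  107.263   60.349] w [568.624   1.632  60.349] yawdeg off 0.08436312601554619 [ 3.142 -0.    -2.924] q [-0.062  0.495  1.604 -0.     1.044 -1.85 ] F [-1.006  1.186  1.315] 0.14187794746533677
```

View pics/c.png

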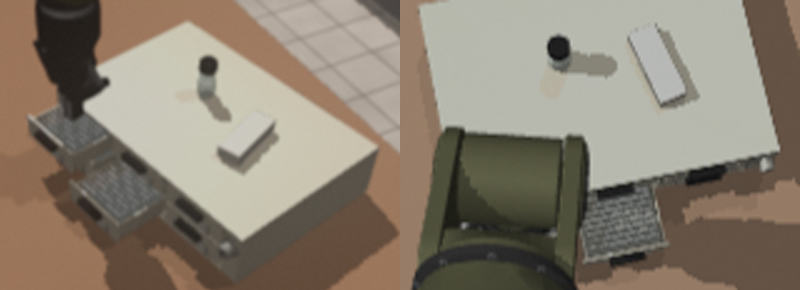

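The finger is seen behind the left drawer's front, and that drawer hasn't moved. I need to understand why before moving again, so I'll check the tip and the drawer by triangulation.

Run:
```python
from h import *
from bench import bot
np.set_printoptions(suppress=True,precision=1)
p=np.load("p.npy")
print("tip in b", (proj("side",world(p,[[-231.6,111.4,60.2]]))-[250,110])*1.951)
print("tip in c", (proj("side",world(p,[[-143,107,60]]))-[270,130])*2.162)
def tri(us,ut):
    r=least_squares(lambda P:np.r_[(proj("side",P)-unz("side",us)).ravel(),(proj("top",P)-unz("top",ut)).ravel()],[550,0,50])
    return cab(r.x),r.fun
for k,a,b in [("L",(90,281),(213,547)),("M",(179,413),(365,535)),("MU",(266,323),(345,427)),("RU",(377,418),(489,400)),("Lfrontleftcorner",(57,232),(140,550)),("Lfrontrightcorner",(145,305),(280,522)),("Mfl",(140,362),(297,538)),("Mfr",(235,445),(429,512))]:print(k,*tri(a,b))
a=bot.read_camera("side")["color"][150:235,270:370]
cv2.imwrite("pics/d.png",cv2.resize(a,None,fx=7,fy=7,interpolation=cv2.INTER_CUBIC))
```

```text
tip in b [[ 51.6 185.6]]
tip in c [[ 72.2 134.2]]
L [-186.7  108.1   73.7] [-0.3  0.1  0.1 -0.3]
M [-196.1    5.8   41.9] [-0.5  0.1  0.2 -0.5]
MU [-126.3    6.    75.9] [-0.5  0.1  0.1 -0.4]
RU [-126.3  -93.8   72.8] [-1.   0.3  0.3 -1. ]
Lfrontleftcorner [-179.3  154.9   79.3] [-0.3  0.1  0.1 -0.3]
Lfrontrightcorner [-179.5   61.2   82.5] [-0.8  0.2  0.2 -0.8]
Mfl [-189.9   52.1   46.2] [-0.2  0.   0.1 -0.2]
Mfr [-189.8  -40.    47.6] [-0.8  0.2  0.2 -0.8]
```

View pics/d.png

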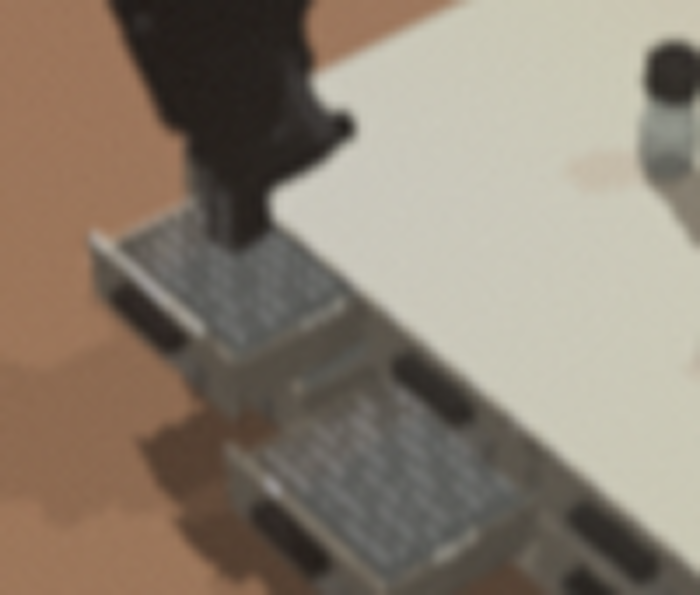

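The visible fingertip is about 18–20 mm higher than the reported TCP, both here and in the earlier picture. So it passed over the drawer front, which explains the zero force. I'll lift, back out, and measure that tip offset properly.

>>> jog_arm(
  increments=[
    {"slide": [0, 0, -0.02], "yaw": 0, "gripper": 0},
    {"slide": [0, 0, -0.03], "yaw": 0, "gripper": 0},
    {"slide": [0.02, 0, 0], "yaw": 0, "gripper": 0},
    {"slide": [0.035, 0, 0], "yaw": 0, "gripper": 0},
    {"slide": [0.035, 0, 0], "yaw": 0, "gripper": 0},
    {"slide": [0.015, 0, 0.02], "yaw": 0, "gripper": 0},
    {"slide": [0, 0, 0.035], "yaw": 0, "gripper": 0},
    {"slide": [0, 0, 0.01], "yaw": 0, "gripper": 0},
    {"slide": [0, 0, 0], "yaw": 0, "gripper": 0},
  ],
)

```text
time_s: 5.35
tcp_pos: [464.8, -21.0, 43.6]
orientation: [3.14, -0.004, -2.924]
force: [0.1, 0.4, 0.3]
opening: 0.0
finger_force: 0.0
```

Run:
```python
from h import *
from bench import bot
st()
P=bot.read_state()["tcp_pos"]
a=bot.read_camera("side")["color"].copy()
x0,y0,s=245,140,7
a=cv2.resize(a[y0:y0+80,x0:x0+110],None,fx=s,fy=s,interpolation=cv2.INTER_CUBIC)
a=cv2.convertScaleAbs(a,alpha=1.8)
for dz,c in((0,(0,0,255)),(10,(0,255,255)),(20,(0,255,0)),(30,(255,255,0))):
    u=(proj("side",P+[0,0,dz])[0]-[x0,y0]+.5)*s;cv2.circle(a,(int(u[0]),int(u[1])),3,c,-1);print(dz,u)
cv2.imwrite("pics/e.png",a)
```

```text
t 5.35 cab [-249.337  107.49    43.616] w [464.812 -20.968  43.616] yawdeg off 0.07788498106069142 [ 3.14  -0.004 -2.924] q [-0.124  0.326  1.902 -0.     0.918 -1.912] F [0.143 0.409 0.297] 0.006082437671957589
0 [195.072 515.645]
10 [192.729 497.578]
20 [190.356 479.28 ]
30 [187.953 460.746]
```

View pics/e.png

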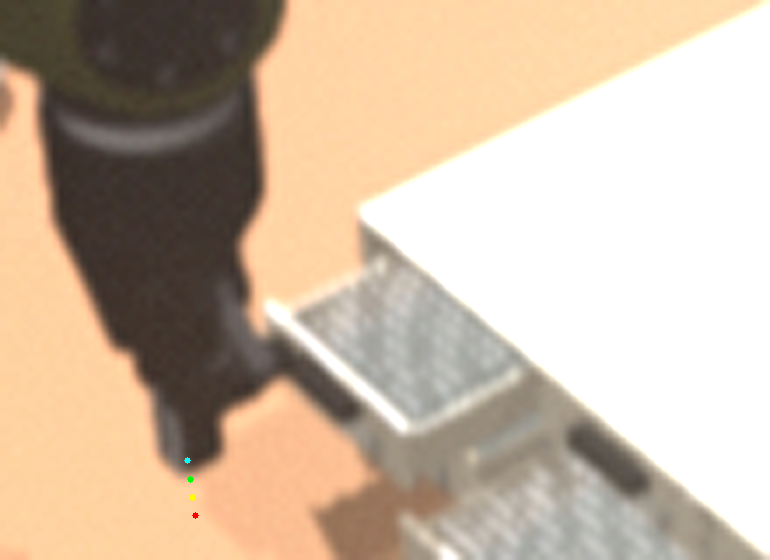

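The real tip ends about 20 mm above the reported TCP, after allowing for camera bias. I'll take that offset as real and go to reported z ≈ 37, so the fingers overlap the pull, then push.

>>> jog_arm(
  increments=[
    {"slide": [-0.015, 0, 0.006], "yaw": 0, "gripper": 0},
    {"slide": [-0.015, 0, 0], "yaw": 0, "gripper": 0},
    {"slide": [-0.006, 0, 0], "yaw": 0, "gripper": 0},
    {"slide": [-0.006, 0, 0], "yaw": 0, "gripper": 0},
    {"slide": [-0.006, 0, 0], "yaw": 0, "gripper": 0},
    {"slide": [-0.006, 0, 0], "yaw": 0, "gripper": 0},
    {"slide": [-0.006, 0, 0], "yaw": 0, "gripper": 0},
  ],
)

```text
time_s: 5.98
tcp_pos: [524.9, -8.1, 39.7]
orientation: [-3.142, -0.0, -2.924]
force: [-2.6, -0.2, 1.8]
opening: -0.1
finger_force: 1.2
```

>>> jog_arm(
  increments=[
    {"slide": [-0.005, 0, 0], "yaw": 0, "gripper": 0},
    {"slide": [-0.005, 0, 0], "yaw": 0, "gripper": 0},
  ],
)

```text
time_s: 6.15
tcp_pos: [534.7, -5.9, 39.5]
orientation: [3.142, -0.0, -2.924]
force: [-1.5, -0.7, 1.7]
opening: -0.3
finger_force: 1.2
```

```bash
python3 -c "
from h import *
st()"
```

```text
t 6.15 cab [-177.818  107.171   39.497] w [534.731  -5.917  39.497] yawdeg off 0.07923149517824868 [ 3.142 -0.    -2.924] q [-0.08   0.461  1.715 -0.     0.966 -1.868] F [-1.542 -0.707  1.733] -0.3435868066536755
```

Contact is made at about 2 N. I'll continue.

>>> jog_arm(
  increments=[
    {"slide": [-0.005, 0, 0], "yaw": 0, "gripper": 0},
    {"slide": [-0.005, 0, 0], "yaw": 0, "gripper": 0},
    {"slide": [-0.005, 0, 0], "yaw": 0, "gripper": 0},
    {"slide": [-0.005, 0, 0], "yaw": 0, "gripper": 0},
    {"slide": [-0.004, 0, 0], "yaw": 0, "gripper": 0},
    {"slide": [-0.003, 0, 0], "yaw": 0, "gripper": 0},
  ],
)

```text
time_s: 6.65
tcp_pos: [561.2, -0.0, 39.3]
orientation: [-3.142, -0.0, -2.924]
force: [-1.7, -0.8, 1.6]
opening: -0.2
finger_force: 1.1
```

>>> jog_arm(
  increments=[
    {"slide": [-0.002, 0, 0], "yaw": 0, "gripper": 0},
    {"slide": [-0.002, 0, 0], "yaw": 0, "gripper": 0},
  ],
)

```text
time_s: 6.82
tcp_pos: [564.8, 0.8, 39.3]
orientation: [3.142, -0.0, -2.924]
force: [-1.0, -1.9, 1.9]
opening: 0.0
finger_force: 1.1
```

>>> jog_arm(
  increments=[
    {"slide": [-0.0015, 0, 0], "yaw": 0, "gripper": 0},
    {"slide": [-0.0015, 0, 0], "yaw": 0, "gripper": 0},
  ],
)

```text
time_s: 6.98
tcp_pos: [567.6, 1.4, 39.3]
orientation: [3.142, -0.0, -2.924]
force: [-2.0, -1.4, 0.4]
opening: 0.3
finger_force: 1.1
```

Now at cabinet x ≈ -144. I'll take small steps and watch for the force to rise.

>>> jog_arm(
  increments=[
    {"slide": [-0.0015, 0, 0], "yaw": 0, "gripper": 0},
  ],
)

```text
time_s: 7.07
tcp_pos: [569.0, 1.7, 39.3]
orientation: [3.142, -0.0, -2.924]
force: [-1.7, -1.7, 0.0]
opening: 0.2
finger_force: 1.1
```

>>> jog_arm(
  increments=[
    {"slide": [-0.0015, 0, 0], "yaw": 0, "gripper": 0},
  ],
)

```text
time_s: 7.15
tcp_pos: [570.5, 2.0, 39.3]
orientation: [-3.142, -0.0, -2.924]
force: [-1.1, -1.7, -0.1]
opening: 0.1
finger_force: 1.1
```

>>> jog_arm(
  increments=[
    {"slide": [-0.001, 0, 0], "yaw": 0, "gripper": 0},
  ],
)

```text
time_s: 7.23
tcp_pos: [571.2, 2.2, 39.2]
orientation: [3.141, -0.001, -2.924]
force: [-10.7, -3.3, 4.0]
opening: 0.2
finger_force: 5.2
```

>>> jog_arm(
  increments=[
    {"slide": [-0.001, 0, 0], "yaw": 0, "gripper": 0},
  ],
)

```text
time_s: 7.32
tcp_pos: [571.3, 2.2, 39.1]
orientation: [3.141, -0.003, -2.924]
force: [-17.4, -5.5, 8.4]
opening: -0.0
finger_force: 9.0
```

The left upper drawer is home. The force rose at TCP cabinet x = -140.3, as predicted, so the same x should be the stop for the other pulls. Next I'll back off, drop to the lower level and push the hidden left lower drawer.

>>> jog_arm(
  increments=[
    {"slide": [0.01, 0, 0], "yaw": 0, "gripper": 0},
    {"slide": [0.03, 0, 0], "yaw": 0, "gripper": 0},
    {"slide": [0.035, 0, 0], "yaw": 0, "gripper": 0},
    {"slide": [0.01, 0, 0.01], "yaw": 0, "gripper": 0},
    {"slide": [0, 0, 0.015], "yaw": 0, "gripper": 0},
    {"slide": [0, 0, 0.005], "yaw": 0, "gripper": 0},
    {"slide": [0, 0, 0], "yaw": 0, "gripper": 0},
  ],
)

```text
time_s: 7.9
tcp_pos: [489.2, -15.8, 8.6]
orientation: [3.141, -0.001, -2.924]
force: [0.6, 0.1, 0.8]
opening: -0.1
finger_force: 0.0
```

Run:
```python
from h import *
from bench import bot
st()
a=bot.read_camera("side")["color"]
x0,y0,s=265,150,6
cv2.imwrite("pics/f.png",cv2.convertScaleAbs(cv2.resize(a[y0:y0+95,x0:x0+120],None,fx=s,fy=s,interpolation=cv2.INTER_CUBIC),alpha=1.5))
p=np.load("p.npy")
for d in(0,20,40,60):print(d,((proj("side",world(p,[[-130-d,108,33.5]]))-[x0,y0]+.5)*s+[8,-14]))
```

```text
t 7.9 cab [-224.36   107.31     8.627] w [489.245 -15.779   8.627] yawdeg off 0.08058720381541207 [ 3.141 -0.001 -2.924] q [-0.107  0.431  1.854  0.     0.857 -1.896] F [0.639 0.057 0.817] -0.06576711049968936
0 [[263.708 269.258]]
20 [[230.379 287.533]]
40 [[196.511 306.104]]
60 [[162.091 324.978]]
```

View pics/f.png

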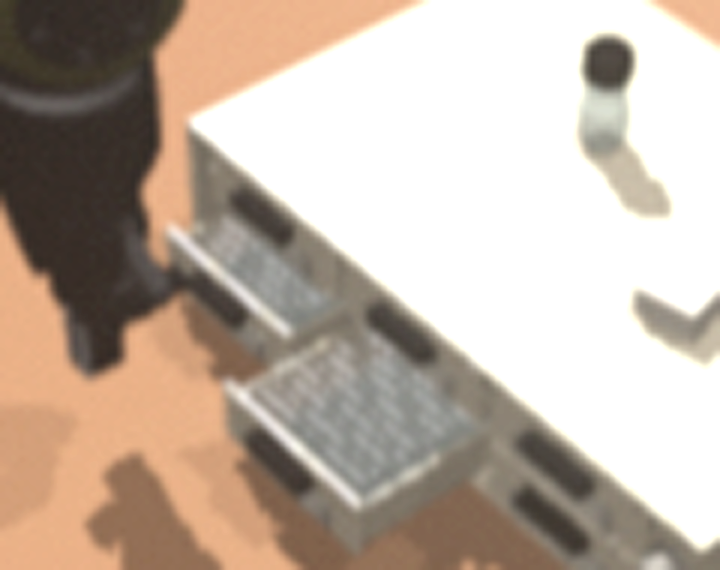

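The left upper pull at (262,213) is flush with the shut ones. The left lower drawer is about 27 mm out, with its pull at (217,297), and the fingertips at (95,372) are level with it. I'll push it in.

>>> jog_arm(
  increments=[
    {"slide": [-0.015, 0, 0], "yaw": 0, "gripper": 0},
    {"slide": [-0.015, 0, 0], "yaw": 0, "gripper": 0},
    {"slide": [-0.015, 0, 0], "yaw": 0, "gripper": 0},
    {"slide": [-0.005, 0, 0], "yaw": 0, "gripper": 0},
    {"slide": [-0.005, 0, 0], "yaw": 0, "gripper": 0},
    {"slide": [-0.005, 0, 0], "yaw": 0, "gripper": 0},
  ],
)

```text
time_s: 8.45
tcp_pos: [548.2, -2.8, 9.5]
orientation: [3.142, -0.0, -2.923]
force: [-0.7, 0.5, 0.5]
opening: -0.1
finger_force: 0.0
```

>>> jog_arm(
  increments=[
    {"slide": [-0.004, 0, 0], "yaw": 0, "gripper": 0},
    {"slide": [-0.003, 0, 0], "yaw": 0, "gripper": 0},
  ],
)

```text
time_s: 8.62
tcp_pos: [554.8, -1.4, 9.4]
orientation: [3.142, -0.001, -2.924]
force: [-2.1, -0.1, 0.5]
opening: -0.4
finger_force: 1.1
```

>>> jog_arm(
  increments=[
    {"slide": [-0.003, 0, 0], "yaw": 0, "gripper": 0},
    {"slide": [-0.003, 0, 0], "yaw": 0, "gripper": 0},
  ],
)

```text
time_s: 8.78
tcp_pos: [560.7, -0.1, 9.4]
orientation: [3.141, -0.0, -2.924]
force: [-2.3, -0.2, 2.2]
opening: -0.0
finger_force: 1.1
```

>>> jog_arm(
  increments=[
    {"slide": [-0.003, 0, 0], "yaw": 0, "gripper": 0},
    {"slide": [-0.002, 0, 0], "yaw": 0, "gripper": 0},
  ],
)

```text
time_s: 8.95
tcp_pos: [565.8, 1.0, 9.4]
orientation: [-3.142, -0.0, -2.924]
force: [-2.1, -0.5, 1.4]
opening: -0.2
finger_force: 1.1
```

```bash
python3 -c "
from h import *
st()"
```

```text
t 8.95 cab [-145.951  107.232    9.421] w [565.84    0.988   9.421] yawdeg off 0.08328429817052552 [-3.142 -0.    -2.924] q [-0.063  0.565  1.636 -0.     0.941 -1.852] F [-2.067 -0.53   1.356] -0.1798051694463728
```

>>> jog_arm(
  increments=[
    {"slide": [-0.002, 0, 0], "yaw": 0, "gripper": 0},
    {"slide": [-0.002, 0, 0], "yaw": 0, "gripper": 0},
  ],
)

```text
time_s: 9.12
tcp_pos: [569.7, 1.8, 9.4]
orientation: [-3.142, -0.0, -2.924]
force: [-1.6, 0.2, 1.5]
opening: 0.1
finger_force: 1.1
```

>>> jog_arm(
  increments=[
    {"slide": [-0.001, 0, 0], "yaw": 0, "gripper": 0},
  ],
)

```text
time_s: 9.2
tcp_pos: [570.7, 2.0, 9.4]
orientation: [-3.142, 0.0, -2.924]
force: [-1.8, -1.2, 1.0]
opening: -0.1
finger_force: 1.0
```

>>> jog_arm(
  increments=[
    {"slide": [-0.001, 0, 0], "yaw": 0, "gripper": 0},
  ],
)

```text
time_s: 9.28
tcp_pos: [571.1, 2.2, 9.3]
orientation: [3.141, -0.001, -2.924]
force: [-12.1, -2.9, 9.4]
opening: -0.2
finger_force: 6.6
```

>>> jog_arm(
  increments=[
    {"slide": [-0.001, 0, 0], "yaw": 0, "gripper": 0},
  ],
)

```text
time_s: 9.37
tcp_pos: [571.0, 2.2, 9.2]
orientation: [3.141, -0.004, -2.924]
force: [-21.9, -4.6, 14.6]
opening: -0.0
finger_force: 11.5
```

Left lower is home, with the stop again at about -140.5. Next is the middle lower drawer.

>>> jog_arm(
  increments=[
    {"slide": [0.01, 0, 0], "yaw": 0, "gripper": 0},
    {"slide": [0.03, 0, 0], "yaw": 0, "gripper": 0},
    {"slide": [0.035, 0, 0], "yaw": 0, "gripper": 0},
    {"slide": [0.03, 0, 0], "yaw": 0, "gripper": 0},
    {"slide": [0, -0.03, 0], "yaw": 0, "gripper": 0},
    {"slide": [0, -0.035, 0], "yaw": 0, "gripper": 0},
    {"slide": [0, -0.03, 0], "yaw": 0, "gripper": 0},
    {"slide": [0, -0.006, 0], "yaw": 0, "gripper": 0},
    {"slide": [0, 0, 0], "yaw": 0, "gripper": 0},
  ],
)

```text
time_s: 10.12
tcp_pos: [492.1, -120.4, 9.4]
orientation: [-3.141, 0.001, -2.926]
force: [-0.2, 0.3, 0.3]
opening: 0.0
finger_force: 0.0
```

```bash
python3 -c "
from h import *
st()"
```

```text
t 10.1167 cab [-244.009    4.462    9.411] w [ 492.148 -120.447    9.411] yawdeg off 179.9386212995976 [-3.141  0.001 -2.926] q [-0.312  0.459  1.808  0.     0.874 -2.099] F [-0.244  0.318  0.252] 0.04693617474057654
```

>>> jog_arm(
  increments=[
    {"slide": [-0.015, 0.001, 0], "yaw": 0, "gripper": 0},
    {"slide": [-0.012, 0, 0], "yaw": 0, "gripper": 0},
    {"slide": [-0.006, 0, 0], "yaw": 0, "gripper": 0},
    {"slide": [-0.005, 0, 0], "yaw": 0, "gripper": 0},
    {"slide": [-0.005, 0, 0], "yaw": 0, "gripper": 0},
    {"slide": [-0.005, 0, 0], "yaw": 0, "gripper": 0},
  ],
)

```text
time_s: 10.62
tcp_pos: [538.1, -106.9, 9.2]
orientation: [3.141, -0.001, -2.923]
force: [-2.8, 1.4, 1.6]
opening: 0.0
finger_force: 1.5
```

>>> jog_arm(
  increments=[
    {"slide": [-0.005, 0, 0], "yaw": 0, "gripper": 0},
    {"slide": [-0.006, 0, 0], "yaw": 0, "gripper": 0},
    {"slide": [-0.006, 0, 0], "yaw": 0, "gripper": 0},
    {"slide": [-0.006, 0, 0], "yaw": 0, "gripper": 0},
  ],
)

```text
time_s: 10.95
tcp_pos: [561.2, -102.3, 9.2]
orientation: [3.141, -0.0, -2.924]
force: [-2.1, 0.8, -0.4]
opening: -0.3
finger_force: 1.2
```

>>> jog_arm(
  increments=[
    {"slide": [-0.006, 0, 0], "yaw": 0, "gripper": 0},
    {"slide": [-0.006, 0, 0], "yaw": 0, "gripper": 0},
    {"slide": [-0.006, 0, 0], "yaw": 0, "gripper": 0},
    {"slide": [-0.004, 0, 0], "yaw": 0, "gripper": 0},
  ],
)

```text
time_s: 11.28
tcp_pos: [583.1, -97.7, 9.3]
orientation: [-3.141, 0.0, -2.924]
force: [-3.0, 0.9, -0.7]
opening: 0.4
finger_force: 1.1
```

```bash
python3 -c "
from h import *
st()"
```

```text
t 11.2833 cab [-150.311    7.189    9.328] w [583.072 -97.657   9.328] yawdeg off 0.0893873822228386 [-3.141  0.    -2.924] q [-0.228  0.611  1.558 -0.     0.973 -2.017] F [-3.028  0.862 -0.716] 0.42898907002450876
```

>>> jog_arm(
  increments=[
    {"slide": [-0.003, 0, 0], "yaw": 0, "gripper": 0},
    {"slide": [-0.003, 0, 0], "yaw": 0, "gripper": 0},
    {"slide": [-0.002, 0, 0], "yaw": 0, "gripper": 0},
  ],
)

```text
time_s: 11.53
tcp_pos: [590.4, -96.0, 9.4]
orientation: [-3.141, 0.0, -2.924]
force: [-2.8, 0.9, -0.9]
opening: 0.2
finger_force: 1.1
```

>>> jog_arm(
  increments=[
    {"slide": [-0.001, 0, 0], "yaw": 0, "gripper": 0},
  ],
)

```text
time_s: 11.62
tcp_pos: [591.3, -95.8, 9.3]
orientation: [-3.142, -0.0, -2.924]
force: [-1.0, 0.4, -0.6]
opening: 0.1
finger_force: 1.0
```

>>> jog_arm(
  increments=[
    {"slide": [-0.001, 0, 0], "yaw": 0, "gripper": 0},
  ],
)

```text
time_s: 11.7
tcp_pos: [592.1, -95.6, 9.3]
orientation: [-3.142, -0.0, -2.924]
force: [-2.0, 0.4, -1.5]
opening: 0.0
finger_force: 1.0
```

>>> jog_arm(
  increments=[
    {"slide": [-0.001, 0, 0], "yaw": 0, "gripper": 0},
  ],
)

```text
time_s: 11.78
tcp_pos: [592.4, -95.6, 9.3]
orientation: [3.141, -0.002, -2.924]
force: [-15.8, -2.6, 6.9]
opening: 0.3
finger_force: 7.8
```

Middle lower is home. I'll retreat, move across to in front of the lock, and check the drawers before pressing it.

>>> jog_arm(
  increments=[
    {"slide": [0.01, 0, 0], "yaw": 0, "gripper": 0},
    {"slide": [0.03, 0, 0], "yaw": 0, "gripper": 0},
    {"slide": [0.03, 0, -0.01], "yaw": 0, "gripper": 0},
    {"slide": [0.01, -0.02, -0.014], "yaw": 0, "gripper": 0},
    {"slide": [0, -0.035, 0], "yaw": 0, "gripper": 0},
    {"slide": [0, -0.035, 0], "yaw": 0, "gripper": 0},
    {"slide": [0, -0.035, 0], "yaw": 0, "gripper": 0},
    {"slide": [0, -0.035, 0], "yaw": 0, "gripper": 0},
    {"slide": [0, -0.009, 0], "yaw": 0, "gripper": 0},
    {"slide": [0, 0, 0], "yaw": 0, "gripper": 0},
  ],
)

```text
time_s: 12.62
tcp_pos: [551.7, -280.2, 33.5]
orientation: [-3.14, 0.001, -2.926]
force: [-0.2, 0.4, 0.1]
opening: 0.0
finger_force: 0.0
```

Run:
```python
from h import *
from bench import bot
st()
a=bot.read_camera("side")["color"][135:260,270:395]
b=bot.read_camera("top")["color"][155:240,245:405]
s=cv2.convertScaleAbs(cv2.resize(a,(400,400),interpolation=cv2.INTER_CUBIC),alpha=1.6)
t=cv2.convertScaleAbs(cv2.resize(b,(400,212),interpolation=cv2.INTER_CUBIC),alpha=1.6)
cv2.imwrite("pics/g.png",np.hstack([s,np.vstack([t,np.zeros((188,400,3),np.uint8)])]))
```

```text
t 12.6167 cab [-220.112 -164.348   33.491] w [ 551.749 -280.183   33.491] yawdeg off 179.92472026695646 [-3.14   0.001 -2.926] q [-0.529  0.627  1.462 -0.     1.05  -2.315] F [-0.182  0.396  0.083] 0.017989451466309887
```

View pics/g.png

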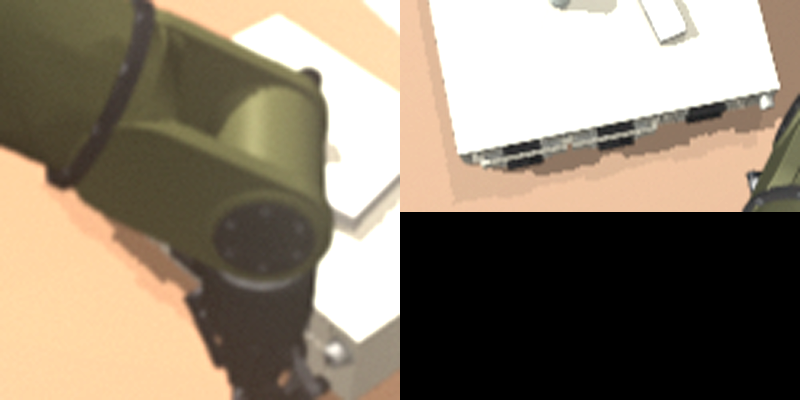

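In the top view, the left lower pull at (525,160) and the middle lower at (615,143) stand clear of their upper pulls, with a light strip between. The shut right column shows no such gap. So both lower drawers are still about 8–10 mm out. The tip must have been above the lower pulls, against the drawer front, when the finger met the upper pull, which puts the real tip offset nearer 30 mm. I'll go back lower and finish them. The images run through now, so I'll measure later checks in numbers.

>>> jog_arm(
  increments=[
    {"slide": [0, 0.02, 0], "yaw": 0, "gripper": 0},
    {"slide": [0, 0.04, 0], "yaw": 0, "gripper": 0},
    {"slide": [0, 0.04, 0], "yaw": 0, "gripper": 0},
    {"slide": [0, 0.04, 0], "yaw": 0, "gripper": 0},
    {"slide": [0, 0.029, 0.01], "yaw": 0, "gripper": 0},
    {"slide": [0, 0, 0.015], "yaw": 0, "gripper": 0},
    {"slide": [0, 0, 0.01], "yaw": 0, "gripper": 0},
    {"slide": [0, 0, 0], "yaw": 0, "gripper": 0},
  ],
)

```text
time_s: 13.38
tcp_pos: [514.0, -111.5, -3.1]
orientation: [3.14, -0.002, -2.922]
force: [0.1, -0.9, -0.2]
opening: 0.1
finger_force: 0.0
```

>>> jog_arm(
  increments=[
    {"slide": [0, 0, 0.002], "yaw": 0, "gripper": 0},
    {"slide": [0, 0, 0.002], "yaw": 0, "gripper": 0},
  ],
)

```text
time_s: 13.55
tcp_pos: [515.3, -113.2, -5.2]
orientation: [-3.141, 0.001, -2.924]
force: [0.6, -0.7, 0.6]
opening: -0.3
finger_force: 0.0
```

```bash
python3 -c "
from h import *
st()"
```

```text
t 13.55 cab [-219.788    6.579   -5.207] w [ 515.348 -113.176   -5.207] yawdeg off 0.048097986236768975 [-3.141  0.001 -2.924] q [-0.286  0.521  1.753 -0.     0.867 -2.074] F [ 0.566 -0.655  0.567] -0.27536908818176303
```

Reported z is -5 with no bench contact, which confirms the offset. Pushing the middle lower drawer again.

>>> jog_arm(
  increments=[
    {"slide": [-0.015, 0, 0], "yaw": 0, "gripper": 0},
    {"slide": [-0.015, 0, 0], "yaw": 0, "gripper": 0},
    {"slide": [-0.015, 0, 0], "yaw": 0, "gripper": 0},
    {"slide": [-0.01, 0, 0], "yaw": 0, "gripper": 0},
    {"slide": [-0.006, 0, 0], "yaw": 0, "gripper": 0},
    {"slide": [-0.005, 0, 0], "yaw": 0, "gripper": 0},
    {"slide": [-0.004, 0, 0], "yaw": 0, "gripper": 0},
  ],
)

```text
time_s: 14.13
tcp_pos: [583.5, -97.8, -5.6]
orientation: [3.142, -0.0, -2.924]
force: [-2.9, -2.4, 1.6]
opening: 0.4
finger_force: 2.0
```

>>> jog_arm(
  increments=[
    {"slide": [-0.003, 0, 0], "yaw": 0, "gripper": 0},
    {"slide": [-0.003, 0, 0], "yaw": 0, "gripper": 0},
  ],
)

```text
time_s: 14.3
tcp_pos: [589.1, -96.5, -5.6]
orientation: [-3.142, -0.0, -2.924]
force: [-1.1, -1.6, -0.0]
opening: 0.0
finger_force: 1.1
```

>>> jog_arm(
  increments=[
    {"slide": [-0.002, 0, 0], "yaw": 0, "gripper": 0},
  ],
)

```text
time_s: 14.38
tcp_pos: [589.9, -96.2, -5.8]
orientation: [3.141, -0.003, -2.924]
force: [-23.1, -4.2, 7.5]
opening: -0.2
finger_force: 0.0
```

>>> jog_arm(
  increments=[
    {"slide": [-0.001, 0, 0], "yaw": 0, "gripper": 0},
  ],
)

```text
time_s: 14.47
tcp_pos: [589.7, -96.1, -6.3]
orientation: [3.14, -0.006, -2.924]
force: [-24.5, -4.2, 5.2]
opening: 0.0
finger_force: 0.0
```

>>> jog_arm(
  increments=[
    {"slide": [-0.001, 0, 0], "yaw": 0, "gripper": 0},
  ],
)

```text
time_s: 14.55
tcp_pos: [589.6, -96.0, -6.5]
orientation: [3.139, -0.008, -2.924]
force: [-36.5, -7.5, 14.5]
opening: 0.5
finger_force: 0.0
```

At this height the gripper linkage meets the upper pull first: pad force is 0, with about 36 N on the wrist. I'm stopping there and backing off. An intermediate height should keep the pad on the lower pull and the linkage above the upper one.

>>> jog_arm(
  increments=[
    {"slide": [0.005, 0, 0], "yaw": 0, "gripper": 0},
    {"slide": [0.012, 0, 0], "yaw": 0, "gripper": 0},
    {"slide": [0, 0, -0.007], "yaw": 0, "gripper": 0},
    {"slide": [0, 0, 0], "yaw": 0, "gripper": 0},
  ],
)

```text
time_s: 14.88
tcp_pos: [577.2, -99.2, 2.9]
orientation: [-3.141, 0.002, -2.924]
force: [0.6, -0.0, 0.5]
opening: 0.0
finger_force: 0.0
```

```bash
python3 -c "
from h import *
st()"
```

```text
t 14.8833 cab [-156.402    6.913    2.881] w [577.183 -99.234   2.881] yawdeg off 0.059257689398094726 [-3.141  0.002 -2.924] q [-0.233  0.609  1.579  0.     0.952 -2.021] F [ 0.638 -0.011  0.504] 0.04498319799694425
```

>>> jog_arm(
  increments=[
    {"slide": [-0.004, 0, 0.001], "yaw": 0, "gripper": 0},
    {"slide": [-0.004, 0, 0], "yaw": 0, "gripper": 0},
    {"slide": [-0.003, 0, 0], "yaw": 0, "gripper": 0},
  ],
)

```text
time_s: 15.13
tcp_pos: [588.1, -96.4, 0.3]
orientation: [-3.142, 0.0, -2.923]
force: [-0.4, -0.1, 0.4]
opening: 0.0
finger_force: 0.0
```

>>> jog_arm(
  increments=[
    {"slide": [-0.0015, 0, 0], "yaw": 0, "gripper": 0},
  ],
)

```text
time_s: 15.22
tcp_pos: [589.4, -96.1, 0.2]
orientation: [-3.142, 0.0, -2.923]
force: [-0.5, -1.0, -0.3]
opening: -0.2
finger_force: 0.0
```

>>> jog_arm(
  increments=[
    {"slide": [-0.0015, 0, 0], "yaw": 0, "gripper": 0},
  ],
)

```text
time_s: 15.3
tcp_pos: [589.9, -95.9, 0.0]
orientation: [3.141, -0.002, -2.923]
force: [-14.3, -3.5, 5.9]
opening: -0.2
finger_force: 0.1
```

>>> jog_arm(
  increments=[
    {"slide": [-0.001, 0, 0], "yaw": 0, "gripper": 0},
  ],
)

```text
time_s: 15.38
tcp_pos: [589.9, -95.9, -0.1]
orientation: [3.141, -0.004, -2.924]
force: [-20.6, -2.9, 9.9]
opening: 0.0
finger_force: 0.0
```

The linkage also meets the upper pull at z = 0. The linkage is wider than the pads, and that part should sit outboard when the gripper is open. So I'll open to about 60 mm and use only the inner edge of one finger on the end of the lower pull, keeping the linkage clear of the upper pull.

>>> jog_arm(
  increments=[
    {"slide": [0.01, 0, 0], "yaw": 0, "gripper": 0},
    {"slide": [0.03, 0, 0], "yaw": 0, "gripper": 0.06},
    {"slide": [0, -0.01, 0], "yaw": 0, "gripper": 0.06},
    {"slide": [0, -0.007, 0.004], "yaw": 0, "gripper": 0.06},
    {"slide": [0, 0, 0.004], "yaw": 0, "gripper": 0.06},
    {"slide": [0, 0, 0], "yaw": 0, "gripper": 0.06},
    {"slide": [0, 0, 0], "yaw": 0, "gripper": 0.06},
  ],
)

```text
time_s: 15.97
tcp_pos: [556.1, -120.8, -8.1]
orientation: [3.141, -0.0, -2.924]
force: [0.5, -0.0, 0.6]
opening: 59.8
finger_force: 0.0
```

```bash
python3 -c "
from h import *
st()"
```

```text
t 15.9667 cab [-181.625   -9.601   -8.088] w [ 556.096 -120.78    -8.088] yawdeg off 0.09037559867454092 [ 3.141 -0.    -2.924] q [-0.278  0.598  1.63   0.     0.913 -2.067] F [ 0.451 -0.006  0.63 ] 59.77968441678478
```

>>> jog_arm(
  increments=[
    {"slide": [-0.012, 0, 0], "yaw": 0, "gripper": 0.06},
    {"slide": [-0.012, 0, 0], "yaw": 0, "gripper": 0.06},
    {"slide": [-0.006, 0, 0], "yaw": 0, "gripper": 0.06},
    {"slide": [-0.004, 0, 0], "yaw": 0, "gripper": 0.06},
  ],
)

```text
time_s: 16.3
tcp_pos: [589.7, -113.2, -7.7]
orientation: [-3.142, 0.0, -2.923]
force: [0.2, -1.3, 0.1]
opening: 59.7
finger_force: 0.0
```

>>> jog_arm(
  increments=[
    {"slide": [-0.0015, 0, 0], "yaw": 0, "gripper": 0.06},
    {"slide": [-0.0015, 0, 0], "yaw": 0, "gripper": 0.06},
  ],
)

```text
time_s: 16.47
tcp_pos: [591.8, -112.9, -7.8]
orientation: [3.141, -0.0, -2.923]
force: [0.5, -0.5, -0.3]
opening: 60.3
finger_force: 0.0
```

>>> jog_arm(
  increments=[
    {"slide": [-0.0015, 0, 0], "yaw": 0, "gripper": 0.06},
  ],
)

```text
time_s: 16.55
tcp_pos: [593.2, -112.7, -7.7]
orientation: [3.141, -0.0, -2.924]
force: [0.4, 0.3, -0.6]
opening: 59.9
finger_force: 0.0
```

>>> jog_arm(
  increments=[
    {"slide": [-0.0015, 0, 0], "yaw": 0, "gripper": 0.06},
  ],
)

```text
time_s: 16.63
tcp_pos: [593.8, -112.6, -7.8]
orientation: [3.141, -0.003, -2.923]
force: [-18.1, -4.5, 8.9]
opening: 60.1
finger_force: 1.0
```

```bash
python3 -c "
from h import *
st()"
```

```text
t 16.6333 cab [-143.069   -9.674   -7.774] w [ 593.768 -112.57    -7.774] yawdeg off 0.10426329022112668 [ 3.141 -0.003 -2.923] q [-0.248  0.662  1.519 -0.001  0.963 -2.036] F [-18.133  -4.54    8.92 ] 60.13715485977754
```

The linkage stops the tool at the same x (-143). The tips reach farthest with the fingers shut, so the workable height should lie between z = 0 (linkage hits) and z = 9 (tip above the pull). I'll try z ≈ 5 with the fingers shut.

>>> jog_arm(
  increments=[
    {"slide": [0.01, 0, 0], "yaw": 0, "gripper": 0.06},
    {"slide": [0.02, 0, 0], "yaw": 0, "gripper": 0},
    {"slide": [0, 0.01, -0.006], "yaw": 0, "gripper": 0},
    {"slide": [0, 0.006, -0.006], "yaw": 0, "gripper": 0},
    {"slide": [0, 0, -0.0005], "yaw": 0, "gripper": 0},
    {"slide": [0, 0, 0], "yaw": 0, "gripper": 0},
    {"slide": [0, 0, 0], "yaw": 0, "gripper": 0},
  ],
)

```text
time_s: 17.22
tcp_pos: [562.6, -103.2, 5.0]
orientation: [-3.141, 0.001, -2.923]
force: [-0.3, -0.2, 0.1]
opening: 0.1
finger_force: 0.0
```

```bash
python3 -c "
from h import *
st()"
```

```text
t 17.2167 cab [-171.496    6.18     5.04 ] w [ 562.599 -103.193    5.04 ] yawdeg off 0.1136612990324295 [-3.141  0.001 -2.923] q [-0.245  0.582  1.619 -0.     0.94  -2.035] F [-0.268 -0.239  0.091] 0.14253400550979764
```

>>> jog_arm(
  increments=[
    {"slide": [-0.012, 0, 0], "yaw": 0, "gripper": 0},
    {"slide": [-0.008, 0, 0], "yaw": 0, "gripper": 0},
    {"slide": [-0.004, 0, 0], "yaw": 0, "gripper": 0},
    {"slide": [-0.002, 0, 0], "yaw": 0, "gripper": 0},
  ],
)

```text
time_s: 17.55
tcp_pos: [587.9, -97.5, 4.6]
orientation: [3.142, -0.0, -2.923]
force: [-0.4, 1.1, -0.1]
opening: 0.1
finger_force: 0.0
```

>>> jog_arm(
  increments=[
    {"slide": [-0.0015, 0, 0], "yaw": 0, "gripper": 0},
  ],
)

```text
time_s: 17.63
tcp_pos: [588.9, -97.3, 4.5]
orientation: [3.141, -0.0, -2.923]
force: [0.3, -1.1, -0.1]
opening: -0.2
finger_force: 0.0
```

>>> jog_arm(
  increments=[
    {"slide": [-0.001, 0, 0], "yaw": 0, "gripper": 0},
  ],
)

```text
time_s: 17.72
tcp_pos: [589.8, -97.1, 4.7]
orientation: [3.141, -0.0, -2.924]
force: [-1.1, 0.6, -0.6]
opening: -0.3
finger_force: 0.0
```

>>> jog_arm(
  increments=[
    {"slide": [-0.001, 0, 0], "yaw": 0, "gripper": 0},
  ],
)

```text
time_s: 17.8
tcp_pos: [590.6, -96.9, 4.7]
orientation: [3.141, -0.001, -2.924]
force: [-3.1, -1.4, 0.1]
opening: -0.2
finger_force: 1.1
```

```bash
python3 -c "
from h import *
st()"
```

```text
t 17.8 cab [-142.792    6.277    4.748] w [590.612 -96.932   4.748] yawdeg off 0.08185833058072944 [ 3.141 -0.001 -2.924] q [-0.224  0.631  1.536 -0.     0.975 -2.012] F [-3.059 -1.409  0.14 ] -0.24191099039226802
```

Now the pads move the drawer (2–3 N, pad force 1.1) without the linkage catching. I'll continue to the stop.

>>> jog_arm(
  increments=[
    {"slide": [-0.001, 0, 0], "yaw": 0, "gripper": 0},
  ],
)

```text
time_s: 17.88
tcp_pos: [591.5, -96.7, 4.8]
orientation: [3.141, -0.001, -2.924]
force: [-3.6, -0.4, 0.4]
opening: -0.1
finger_force: 0.9
```

>>> jog_arm(
  increments=[
    {"slide": [-0.001, 0, 0], "yaw": 0, "gripper": 0},
  ],
)

```text
time_s: 17.97
tcp_pos: [591.6, -96.7, 4.7]
orientation: [3.141, -0.003, -2.924]
force: [-18.6, -4.0, 8.3]
opening: 0.1
finger_force: 1.0
```

>>> jog_arm(
  increments=[
    {"slide": [-0.001, 0, 0], "yaw": 0, "gripper": 0},
  ],
)

```text
time_s: 18.05
tcp_pos: [591.5, -96.7, 4.6]
orientation: [3.14, -0.006, -2.924]
force: [-28.6, -4.6, 14.9]
opening: 0.0
finger_force: 1.0
```

```bash
python3 -c "
from h import *
st()"
```

```text
t 18.05 cab [-141.86     6.341    4.61 ] w [591.508 -96.669   4.61 ] yawdeg off 0.07153697002735271 [ 3.14  -0.006 -2.924] q [-0.223  0.635  1.529 -0.001  0.983 -2.01 ] F [-28.649  -4.601  14.892] 0.0182192256251966
```

The linkage edge catches again, now only about 1.5 mm short. I'll go 2 mm higher.

>>> jog_arm(
  increments=[
    {"slide": [0.008, 0, 0], "yaw": 0, "gripper": 0},
    {"slide": [0, 0, -0.002], "yaw": 0, "gripper": 0},
    {"slide": [0, 0, 0], "yaw": 0, "gripper": 0},
    {"slide": [-0.003, 0, 0], "yaw": 0, "gripper": 0},
    {"slide": [-0.002, 0, 0], "yaw": 0, "gripper": 0},
  ],
)

```text
time_s: 18.47
tcp_pos: [591.5, -96.8, 7.1]
orientation: [-3.141, 0.001, -2.924]
force: [-0.1, -2.0, -0.8]
opening: 0.5
finger_force: 0.0
```

>>> jog_arm(
  increments=[
    {"slide": [-0.001, 0, 0], "yaw": 0, "gripper": 0},
  ],
)

```text
time_s: 18.55
tcp_pos: [592.4, -96.5, 6.9]
orientation: [-3.141, 0.0, -2.923]
force: [-1.4, -0.0, 0.8]
opening: -0.2
finger_force: 0.3
```

>>> jog_arm(
  increments=[
    {"slide": [-0.001, 0, 0], "yaw": 0, "gripper": 0},
  ],
)

```text
time_s: 18.63
tcp_pos: [592.6, -96.4, 6.8]
orientation: [3.141, -0.001, -2.923]
force: [-12.3, -2.1, 7.9]
opening: 0.1
finger_force: 6.4
```

>>> jog_arm(
  increments=[
    {"slide": [-0.001, 0, 0], "yaw": 0, "gripper": 0},
  ],
)

```text
time_s: 18.72
tcp_pos: [592.6, -96.4, 6.8]
orientation: [3.141, -0.004, -2.923]
force: [-20.5, -3.5, 11.6]
opening: 0.1
finger_force: 11.4
```

```bash
python3 -c "
from h import *
st()"
```

```text
t 18.7167 cab [-140.78     6.358    6.768] w [592.559 -96.42    6.768] yawdeg off 0.09627517125505847 [ 3.141 -0.004 -2.923] q [-0.222  0.633  1.527 -0.001  0.985 -2.01 ] F [-20.5    -3.524  11.635] 0.12115482710511505
```

The pads now carry the load, and the stop is at -140.8, as for the upper drawer. Next is the left lower drawer at the same height. It's still about 10 mm out, so contact at -150 will prove the tip engages the pull.

>>> jog_arm(
  increments=[
    {"slide": [0.01, 0, 0], "yaw": 0, "gripper": 0},
    {"slide": [0.03, 0, 0], "yaw": 0, "gripper": 0},
    {"slide": [0, 0.03, 0], "yaw": 0, "gripper": 0},
    {"slide": [0, 0.035, 0], "yaw": 0, "gripper": 0},
    {"slide": [0, 0.03, 0], "yaw": 0, "gripper": 0},
    {"slide": [0, 0.006, 0], "yaw": 0, "gripper": 0},
    {"slide": [-0.01, 0, 0], "yaw": 0, "gripper": 0},
    {"slide": [-0.01, 0, 0], "yaw": 0, "gripper": 0},
    {"slide": [0, 0, 0], "yaw": 0, "gripper": 0},
  ],
)

```text
time_s: 19.47
tcp_pos: [553.9, -1.6, 7.1]
orientation: [-3.141, 0.001, -2.923]
force: [-0.4, -0.8, -0.4]
opening: 0.0
finger_force: 0.0
```

```bash
python3 -c "
from h import *
st()"
```

```text
t 19.4667 cab [-158.217  107.248    7.098] w [553.857  -1.631   7.098] yawdeg off 0.12261753053431335 [-3.141  0.001 -2.923] q [-0.069  0.546  1.673  0.     0.921 -1.859] F [-0.44  -0.817 -0.39 ] 0.04427965128601334
```

>>> jog_arm(
  increments=[
    {"slide": [-0.004, 0, 0], "yaw": 0, "gripper": 0},
    {"slide": [-0.004, 0, 0], "yaw": 0, "gripper": 0},
    {"slide": [-0.003, 0, 0], "yaw": 0, "gripper": 0},
  ],
)

```text
time_s: 19.72
tcp_pos: [563.2, 0.2, 6.8]
orientation: [3.142, -0.0, -2.924]
force: [-2.2, -0.1, 0.7]
opening: 0.2
finger_force: 1.0
```

>>> jog_arm(
  increments=[
    {"slide": [-0.002, 0, 0], "yaw": 0, "gripper": 0},
    {"slide": [-0.001, 0, 0], "yaw": 0, "gripper": 0},
  ],
)

```text
time_s: 19.88
tcp_pos: [566.1, 0.9, 6.8]
orientation: [3.142, -0.0, -2.924]
force: [-1.3, -0.7, 0.4]
opening: -0.3
finger_force: 1.0
```

>>> jog_arm(
  increments=[
    {"slide": [-0.001, 0, 0], "yaw": 0, "gripper": 0},
  ],
)

```text
time_s: 19.97
tcp_pos: [566.9, 1.1, 6.8]
orientation: [3.142, -0.0, -2.924]
force: [-1.4, -0.9, 1.3]
opening: -0.2
finger_force: 0.9
```

>>> jog_arm(
  increments=[
    {"slide": [-0.001, 0, 0], "yaw": 0, "gripper": 0},
  ],
)

```text
time_s: 20.05
tcp_pos: [568.0, 1.4, 6.8]
orientation: [-3.142, -0.0, -2.924]
force: [-2.3, -0.7, -0.2]
opening: -0.5
finger_force: 0.9
```

>>> jog_arm(
  increments=[
    {"slide": [-0.001, 0, 0], "yaw": 0, "gripper": 0},
  ],
)

```text
time_s: 20.13
tcp_pos: [569.0, 1.6, 6.9]
orientation: [-3.142, -0.0, -2.924]
force: [-2.9, -1.4, 0.5]
opening: -0.2
finger_force: 0.9
```

>>> jog_arm(
  increments=[
    {"slide": [-0.001, 0, 0], "yaw": 0, "gripper": 0},
  ],
)

```text
time_s: 20.22
tcp_pos: [570.0, 1.9, 6.9]
orientation: [-3.142, -0.0, -2.924]
force: [-1.5, -1.6, 0.4]
opening: -0.2
finger_force: 0.9
```

```bash
python3 -c "
from h import *
st()"
```

```text
t 20.2167 cab [-141.7    107.202    6.883] w [569.999   1.872   6.883] yawdeg off 0.08224342729238288 [-3.142 -0.    -2.924] q [-0.061  0.576  1.624 -0.     0.942 -1.85 ] F [-1.494 -1.551  0.378] -0.21222394956485732
```

The pull engaged at about -149 at this height, so it works here and it worked for the middle drawer. I'll finish to the stop.

>>> jog_arm(
  increments=[
    {"slide": [-0.001, 0, 0], "yaw": 0, "gripper": 0},
  ],
)

```text
time_s: 20.3
tcp_pos: [571.0, 2.1, 6.9]
orientation: [-3.142, -0.0, -2.924]
force: [-1.9, -1.1, 0.2]
opening: 0.2
finger_force: 0.9
```

>>> jog_arm(
  increments=[
    {"slide": [-0.001, 0, 0], "yaw": 0, "gripper": 0},
  ],
)

```text
time_s: 20.38
tcp_pos: [571.1, 2.2, 6.8]
orientation: [3.141, -0.003, -2.924]
force: [-18.2, -5.3, 10.9]
opening: 0.1
finger_force: 9.8
```

>>> jog_arm(
  increments=[
    {"slide": [-0.001, 0, 0], "yaw": 0, "gripper": 0},
  ],
)

```text
time_s: 20.47
tcp_pos: [571.0, 2.2, 6.8]
orientation: [3.141, -0.005, -2.924]
force: [-27.9, -7.5, 17.4]
opening: -0.3
finger_force: 14.9
```

```bash
python3 -c "
from h import *
st()"
```

```text
t 20.4667 cab [-140.63   107.272    6.766] w [571.028   2.17    6.766] yawdeg off 0.08835654748850175 [ 3.141 -0.005 -2.924] q [-0.06   0.581  1.617 -0.001  0.949 -1.848] F [-27.927  -7.525  17.372] -0.260815402717392
```

Left lower is home (stop at -140.6, pads loaded). I'll move to the lock station and check the drawer pulls numerically in the top view before pressing.

>>> jog_arm(
  increments=[
    {"slide": [0.01, 0, 0], "yaw": 0, "gripper": 0},
    {"slide": [0.03, 0, 0], "yaw": 0, "gripper": 0},
    {"slide": [0.03, -0.015, -0.007], "yaw": 0, "gripper": 0},
    {"slide": [0, -0.035, -0.007], "yaw": 0, "gripper": 0},
    {"slide": [0, -0.039, 0], "yaw": 0, "gripper": 0},
    {"slide": [0, -0.039, 0], "yaw": 0, "gripper": 0},
    {"slide": [0, -0.039, 0], "yaw": 0, "gripper": 0},
    {"slide": [0, -0.039, 0], "yaw": 0, "gripper": 0},
    {"slide": [0, -0.039, 0], "yaw": 0, "gripper": 0},
    {"slide": [0, -0.025, 0], "yaw": 0, "gripper": 0},
  ],
)

```text
time_s: 21.3
tcp_pos: [563.4, -279.7, 21.1]
orientation: [-3.14, 0.001, -2.925]
force: [-0.3, 0.6, -0.2]
opening: 0.3
finger_force: 0.0
```

>>> jog_arm(
  increments=[
    {"slide": [0, 0, 0], "yaw": 0, "gripper": 0},
    {"slide": [0, 0, 0], "yaw": 0, "gripper": 0},
  ],
)

```text
time_s: 21.47
tcp_pos: [562.9, -277.1, 20.5]
orientation: [3.142, 0.0, -2.925]
force: [0.1, 0.9, -0.1]
opening: 0.0
finger_force: 0.0
```

Run:
```python
from h import *
from bench import bot
st()
np.set_printoptions(suppress=True,precision=0,linewidth=200)
p=np.load("p.npy")
im=np.mean([bot.read_camera("top")["color"].mean(2) for _ in range(3)],0).astype(np.float32)
xs=np.arange(-165,-110,2.5)
print(xs)
for c,y in zip("LMR",(108,6,-96)):
  for off in (0,36):
    acc=[]
    for dy in np.linspace(-6,6,9) :
        u=proj("top",world(p,[[x,y+off+dy,69.5] for x in xs])).astype(np.float32)
        acc.append(cv2.remap(im,u[:,0],u[:,1],cv2.INTER_LINEAR).ravel())
    print(c,off,np.mean(acc,0))
```

```text
t 21.4667 cab [-208.527 -163.766   20.53 ] w [ 562.938 -277.126   20.53 ] yawdeg off 179.9816146475498 [ 3.142  0.    -2.925] q [-0.516  0.662  1.438  0.     1.041 -2.303] F [ 0.081  0.934 -0.102] 0.047461487860991865
[-165. -162. -160. -158. -155. -152. -150. -148. -145. -142. -140. -138. -135. -132. -130. -128. -125. -122. -120. -118. -115. -112.]
L 0 [117. 117. 117. 117. 117. 111.  98.  85.  78.  75.  70.  51.  27.  21.  25.  31.  31.  32.  83. 152. 180. 182.]
L 36 [118. 118. 118. 117. 118. 118. 117. 117. 118. 113.  98.  82.  77.  75.  74.  80.  84.  78.  99. 152. 180. 182.]
M 0 [117. 117. 117. 117. 116. 104.  83.  76.  75.  75.  70.  51.  28.  21.  25.  31.  31.  33.  85. 152. 181. 182.]
M 36 [117. 117. 107.  87.  76.  75.  75.  75.  75.  75.  75.  75.  75.  73.  73.  78.  82.  77. 100. 154. 181. 182.]
R 0 [117. 116. 117. 117. 112.  97.  80.  75.  75.  76.  73.  58.  33.  21.  25.  30.  30.  32.  89. 155. 181. 182.]
R 36 [117. 117. 108.  90.  76.  75.  75.  75.  75.  75.  75.  75.  75.  76.  75.  73.  73.  74. 103. 155. 180. 182.]
```

The left and middle profiles nearly match the shut right column. I'll compare the lower pull edges at their own height for sub-millimetre differences.

Run:
```python
from h import *
from bench import bot
np.set_printoptions(suppress=True,precision=0,linewidth=220)
p=np.load("p.npy")
im=np.mean([bot.read_camera("top")["color"].mean(2) for _ in range(4)],0).astype(np.float32)
im0=cv2.imread("pics/top0.png").mean(2).astype(np.float32)
xs=np.arange(-150,-115,.5)
def prof(I,y,h,w):
    return np.mean([cv2.remap(I,*[np.ascontiguousarray(k) for k in proj("top",world(p,[[x,y+d,h] for x in xs])).astype(np.float32).T],cv2.INTER_LINEAR).ravel() for d in np.linspace(-w,w,25)],0)
for c,y in zip("LMR",(108,6,-96)):
    for n,I in(("now",im),("t0",im0)):
        a=prof(I,y,33.5,16);i=np.argmax(a<48);e=xs[i-1]+.5*(a[i-1]-48)/(a[i-1]-a[i]) if i else None
        print(c,n,"dark edge x@33.5: %.2f"%(e or 0), "min",a.min())
    for o in(-34,34): print("   front",o,prof(im,y+o,42,6)[20::3])
```

```text
L now dark edge x@33.5: -131.57 min 21.824387
L t0 dark edge x@33.5: 0.00 min 79.44373
   front -34 [75. 75. 75. 75. 75. 75. 75. 75. 75. 74. 74. 77. 81. 82. 80. 76. 89.]
   front 34 [116. 109.  99.  87.  78.  75.  75.  75.  74.  74.  74.  77.  81.  82.  81.  76.  87.]
M now dark edge x@33.5: -131.67 min 21.30993
M t0 dark edge x@33.5: -125.43 min 27.437395
   front -34 [75. 75. 75. 75. 75. 75. 75. 75. 75. 74. 73. 76. 80. 81. 81. 77. 88.]
   front 34 [75. 75. 75. 75. 75. 75. 75. 75. 73. 73. 73. 76. 81. 82. 81. 76. 85.]
R now dark edge x@33.5: -130.83 min 21.295029
R t0 dark edge x@33.5: -131.31 min 19.43953
   front -34 [75. 75. 75. 75. 75. 75. 75. 76. 77. 77. 76. 75. 75. 76. 76. 76. 92.]
   front 34 [75. 75. 75. 76. 75. 75. 75. 75. 75. 75. 75. 73. 73. 75. 75. 75. 91.]
```

The right lower edge reads -130.8, against -131.6 for the left and middle. So both lower drawers are probably still about 0.8 mm out, because the rounded tip only just catches the pull. I'll try a cleaner finish: open gripper, tip low, with only 2–3 mm of one finger's inner edge over the pull's end, so the linkage should miss the upper pull.

>>> jog_arm(
  increments=[
    {"slide": [0, 0.02, 0], "yaw": 0, "gripper": 0.06},
    {"slide": [0, 0.04, 0], "yaw": 0, "gripper": 0.06},
    {"slide": [0, 0.04, 0], "yaw": 0, "gripper": 0.06},
    {"slide": [0, 0.04, 0], "yaw": 0, "gripper": 0.06},
    {"slide": [0, 0.017, 0.008], "yaw": 0, "gripper": 0.06},
    {"slide": [0, 0, 0.012], "yaw": 0, "gripper": 0.06},
    {"slide": [0, 0, 0.008], "yaw": 0, "gripper": 0.06},
    {"slide": [-0.02, 0, 0], "yaw": 0, "gripper": 0.06},
    {"slide": [-0.02, 0, 0], "yaw": 0, "gripper": 0.06},
    {"slide": [0, 0, 0], "yaw": 0, "gripper": 0.06},
  ],
)

```text
time_s: 22.65
tcp_pos: [570.7, -114.7, -7.3]
orientation: [-3.141, 0.002, -2.924]
force: [0.1, -0.3, 0.9]
opening: 59.6
finger_force: 0.0
```

>>> jog_arm(
  increments=[
    {"slide": [0, 0, 0], "yaw": 0, "gripper": 0.06},
  ],
)

```text
time_s: 22.73
tcp_pos: [568.4, -114.9, -7.8]
orientation: [3.142, -0.0, -2.924]
force: [-0.1, -0.1, -0.1]
opening: 59.8
finger_force: 0.0
```

```bash
python3 -c "
from h import *
st()"
```

```text
t 22.7333 cab [-168.363   -6.506   -7.775] w [ 568.384 -114.909   -7.775] yawdeg off 0.06694663863194705 [ 3.142 -0.    -2.924] q [-0.263  0.617  1.598 -0.     0.927 -2.051] F [-0.107 -0.108 -0.099] 59.823167624413635
```

>>> jog_arm(
  increments=[
    {"slide": [-0.01, 0, 0], "yaw": 0, "gripper": 0.06},
    {"slide": [-0.008, 0, 0], "yaw": 0, "gripper": 0.06},
    {"slide": [-0.004, 0, 0], "yaw": 0, "gripper": 0.06},
    {"slide": [-0.002, 0, 0], "yaw": 0, "gripper": 0.06},
  ],
)

```text
time_s: 23.07
tcp_pos: [591.7, -109.3, -7.3]
orientation: [-3.142, -0.0, -2.924]
force: [-0.3, -0.2, 0.8]
opening: 59.9
finger_force: 0.0
```

>>> jog_arm(
  increments=[
    {"slide": [-0.001, 0, 0], "yaw": 0, "gripper": 0.06},
  ],
)

```text
time_s: 23.15
tcp_pos: [592.4, -109.0, -7.3]
orientation: [3.142, -0.0, -2.924]
force: [-0.3, -0.5, 0.4]
opening: 60.2
finger_force: 0.0
```

>>> jog_arm(
  increments=[
    {"slide": [-0.001, 0, 0], "yaw": 0, "gripper": 0.06},
  ],
)

```text
time_s: 23.23
tcp_pos: [593.2, -108.7, -7.2]
orientation: [3.142, -0.0, -2.924]
force: [-0.2, 0.3, 0.5]
opening: 60.4
finger_force: 0.0
```

>>> jog_arm(
  increments=[
    {"slide": [-0.001, 0, 0], "yaw": 0, "gripper": 0.06},
  ],
)

```text
time_s: 23.32
tcp_pos: [594.2, -108.4, -7.2]
orientation: [3.142, -0.0, -2.924]
force: [-0.7, 0.2, -0.0]
opening: 60.2
finger_force: 0.0
```

```bash
python3 -c "
from h import *
st()"
```

```text
t 23.3167 cab [-141.717   -5.746   -7.165] w [ 594.245 -108.443   -7.165] yawdeg off 0.08057975962290698 [ 3.142 -0.    -2.924] q [-0.241  0.659  1.522 -0.     0.961 -2.03 ] F [-0.676  0.16  -0.041] 60.214261023310456
```

Now at -141.7 with no linkage contact, 1.4 mm past the earlier obstruction. I'll go on in half-millimetre steps.

>>> jog_arm(
  increments=[
    {"slide": [-0.0006, 0, 0], "yaw": 0, "gripper": 0.06},
  ],
)

```text
time_s: 23.4
tcp_pos: [594.3, -108.4, -7.2]
orientation: [3.141, -0.002, -2.923]
force: [-9.0, -2.4, 4.9]
opening: 59.8
finger_force: 0.0
```

>>> jog_arm(
  increments=[
    {"slide": [-0.0006, 0, 0], "yaw": 0, "gripper": 0.06},
  ],
)

```text
time_s: 23.48
tcp_pos: [594.3, -108.4, -7.3]
orientation: [3.141, -0.003, -2.923]
force: [-15.6, -3.9, 7.1]
opening: 59.9
finger_force: 0.0
```

>>> jog_arm(
  increments=[
    {"slide": [-0.0006, 0, 0], "yaw": 0, "gripper": 0.06},
  ],
)

```text
time_s: 23.57
tcp_pos: [594.2, -108.4, -7.3]
orientation: [3.141, -0.005, -2.923]
force: [-20.5, -4.8, 10.7]
opening: 60.1
finger_force: 0.0
```

>>> jog_arm(
  increments=[
    {"slide": [-0.0006, 0, 0], "yaw": 0, "gripper": 0.06},
  ],
)

```text
time_s: 23.65
tcp_pos: [594.3, -108.4, -7.3]
orientation: [3.14, -0.006, -2.923]
force: [-26.7, -5.4, 14.0]
opening: 60.1
finger_force: 0.0
```

```bash
python3 -c "
from h import *
st()"
```

```text
t 23.65 cab [-141.696   -5.684   -7.343] w [ 594.251 -108.379   -7.343] yawdeg off 0.12890887794443984 [ 3.14  -0.006 -2.923] q [-0.24   0.662  1.517 -0.002  0.968 -2.029] F [-26.702  -5.445  14.003] 60.089572632342524
```

>>> jog_arm(
  increments=[
    {"slide": [0.006, 0, 0], "yaw": 0, "gripper": 0.06},
    {"slide": [0, 0, -0.004], "yaw": 0, "gripper": 0.06},
    {"slide": [0, 0, 0], "yaw": 0, "gripper": 0.06},
    {"slide": [-0.002, 0, 0], "yaw": 0, "gripper": 0.06},
  ],
)

```text
time_s: 23.98
tcp_pos: [593.2, -108.8, -2.6]
orientation: [-3.141, 0.001, -2.924]
force: [0.0, -0.1, -0.5]
opening: 60.0
finger_force: 0.0
```

>>> jog_arm(
  increments=[
    {"slide": [-0.001, 0, 0], "yaw": 0, "gripper": 0.06},
  ],
)

```text
time_s: 24.07
tcp_pos: [594.4, -108.4, -2.9]
orientation: [-3.141, 0.001, -2.924]
force: [-1.8, -1.0, 0.8]
opening: 60.0
finger_force: 0.0
```

>>> jog_arm(
  increments=[
    {"slide": [-0.0007, 0, 0], "yaw": 0, "gripper": 0.06},
  ],
)

```text
time_s: 24.15
tcp_pos: [594.5, -108.4, -3.2]
orientation: [3.142, -0.001, -2.923]
force: [-7.3, -2.6, 4.9]
opening: 60.0
finger_force: 0.7
```

>>> jog_arm(
  increments=[
    {"slide": [-0.0007, 0, 0], "yaw": 0, "gripper": 0.06},
  ],
)

```text
time_s: 24.23
tcp_pos: [594.5, -108.3, -3.3]
orientation: [3.141, -0.002, -2.923]
force: [-12.4, -3.0, 6.3]
opening: 59.9
finger_force: 1.0
```

>>> jog_arm(
  increments=[
    {"slide": [-0.0007, 0, 0], "yaw": 0, "gripper": 0.06},
  ],
)

```text
time_s: 24.32
tcp_pos: [594.6, -108.3, -3.4]
orientation: [3.141, -0.004, -2.923]
force: [-16.9, -4.6, 8.4]
opening: 59.6
finger_force: 1.0
```

```bash
python3 -c "
from h import *
st()"
```

```text
t 24.3167 cab [-141.336   -5.67    -3.407] w [ 594.6   -108.287   -3.407] yawdeg off 0.12217395815713417 [ 3.141 -0.004 -2.923] q [-0.24   0.656  1.517 -0.001  0.972 -2.029] F [-16.931  -4.623   8.38 ] 59.619152211744115
```

A pad now bears on the lower pull (1.0) while the linkage still takes the rest. I'll go a bit higher and slightly outward.

>>> jog_arm(
  increments=[
    {"slide": [0.005, 0, 0], "yaw": 0, "gripper": 0.06},
    {"slide": [0, 0.0008, -0.0025], "yaw": 0, "gripper": 0.06},
    {"slide": [0, 0, 0], "yaw": 0, "gripper": 0.06},
    {"slide": [-0.002, 0, 0], "yaw": 0, "gripper": 0.06},
  ],
)

```text
time_s: 24.65
tcp_pos: [593.1, -107.9, -0.4]
orientation: [-3.141, 0.001, -2.924]
force: [-0.2, -0.3, 0.1]
opening: 60.0
finger_force: 0.0
```

>>> jog_arm(
  increments=[
    {"slide": [-0.001, 0, 0], "yaw": 0, "gripper": 0.06},
  ],
)

```text
time_s: 24.73
tcp_pos: [594.3, -107.6, -0.5]
orientation: [-3.141, 0.001, -2.924]
force: [-0.1, 0.3, 0.1]
opening: 59.8
finger_force: 0.0
```

>>> jog_arm(
  increments=[
    {"slide": [-0.0007, 0, 0], "yaw": 0, "gripper": 0.06},
  ],
)

```text
time_s: 24.82
tcp_pos: [594.7, -107.5, -0.6]
orientation: [-3.142, 0.0, -2.923]
force: [-2.3, -0.4, 1.3]
opening: 60.2
finger_force: 1.0
```

>>> jog_arm(
  increments=[
    {"slide": [-0.0007, 0, 0], "yaw": 0, "gripper": 0.06},
  ],
)

```text
time_s: 24.9
tcp_pos: [595.1, -107.4, -0.7]
orientation: [3.141, -0.001, -2.923]
force: [-4.9, 0.1, 1.5]
opening: 60.2
finger_force: 2.0
```

>>> jog_arm(
  increments=[
    {"slide": [-0.0007, 0, 0], "yaw": 0, "gripper": 0.06},
  ],
)

```text
time_s: 24.98
tcp_pos: [595.3, -107.3, -0.8]
orientation: [3.141, -0.002, -2.923]
force: [-9.6, -3.1, 4.7]
opening: 59.8
finger_force: 5.1
```

```bash
python3 -c "
from h import *
st()"
```

```text
t 24.9833 cab [-140.475   -4.859   -0.815] w [ 595.267 -107.31    -0.815] yawdeg off 0.10436615157411211 [ 3.141 -0.002 -2.923] q [-0.239  0.652  1.517 -0.001  0.975 -2.027] F [-9.592 -3.129  4.658] 59.80972283627918
```

>>> jog_arm(
  increments=[
    {"slide": [-0.001, 0, 0], "yaw": 0, "gripper": 0.06},
  ],
)

```text
time_s: 25.07
tcp_pos: [595.4, -107.2, -1.0]
orientation: [3.141, -0.004, -2.923]
force: [-18.5, -4.0, 9.0]
opening: 60.0
finger_force: 9.5
```

>>> jog_arm(
  increments=[
    {"slide": [-0.0007, 0, 0], "yaw": 0, "gripper": 0.06},
  ],
)

```text
time_s: 25.15
tcp_pos: [595.4, -107.2, -1.0]
orientation: [3.14, -0.005, -2.923]
force: [-22.7, -4.7, 11.0]
opening: 59.8
finger_force: 11.4
```

```bash
python3 -c "
from h import *
st()"
```

```text
t 25.15 cab [-140.321   -4.797   -1.049] w [ 595.404 -107.216   -1.049] yawdeg off 0.12608624153878623 [ 3.14  -0.005 -2.923] q [-0.238  0.654  1.513 -0.002  0.98  -2.027] F [-22.7    -4.702  10.967] 59.8421520079505
```

The middle lower drawer is fully home at -140.3, with the pad carrying all the load. I'll repeat with the same settings on the left lower, 102 mm to the left.

>>> jog_arm(
  increments=[
    {"slide": [0.01, 0, 0], "yaw": 0, "gripper": 0.06},
    {"slide": [0.025, 0, 0], "yaw": 0, "gripper": 0.06},
    {"slide": [0, 0.03, 0], "yaw": 0, "gripper": 0.06},
    {"slide": [0, 0.035, 0], "yaw": 0, "gripper": 0.06},
    {"slide": [0, 0.03, 0], "yaw": 0, "gripper": 0.06},
    {"slide": [0, 0.007, 0], "yaw": 0, "gripper": 0.06},
    {"slide": [-0.01, 0, 0], "yaw": 0, "gripper": 0.06},
    {"slide": [-0.01, 0, 0], "yaw": 0, "gripper": 0.06},
    {"slide": [0, 0, 0], "yaw": 0, "gripper": 0.06},
  ],
)

```text
time_s: 25.9
tcp_pos: [562.3, -10.4, -0.3]
orientation: [-3.141, 0.002, -2.923]
force: [0.9, 0.0, -0.4]
opening: 60.2
finger_force: 0.0
```

```bash
python3 -c "
from h import *
st()"
```

```text
t 25.9 cab [-151.856   96.883   -0.303] w [562.296 -10.388  -0.303] yawdeg off 0.11903395193186839 [-3.141  0.002 -2.923] q [-0.084  0.573  1.65   0.     0.917 -1.873] F [ 0.895  0.049 -0.393] 60.222439874142395
```

>>> jog_arm(
  increments=[
    {"slide": [-0.005, 0.0003, 0], "yaw": 0, "gripper": 0.06},
    {"slide": [-0.003, 0, 0], "yaw": 0, "gripper": 0.06},
    {"slide": [-0.0015, 0, 0], "yaw": 0, "gripper": 0.06},
  ],
)

```text
time_s: 26.15
tcp_pos: [570.2, -8.4, -0.7]
orientation: [3.142, -0.0, -2.924]
force: [-0.5, 0.4, 0.6]
opening: 60.1
finger_force: 0.0
```

>>> jog_arm(
  increments=[
    {"slide": [-0.0008, 0, 0], "yaw": 0, "gripper": 0.06},
  ],
)

```text
time_s: 26.23
tcp_pos: [570.8, -8.2, -0.7]
orientation: [3.142, -0.0, -2.924]
force: [0.6, -0.2, -0.9]
opening: 59.9
finger_force: 0.0
```

>>> jog_arm(
  increments=[
    {"slide": [-0.0007, 0, 0], "yaw": 0, "gripper": 0.06},
  ],
)

```text
time_s: 26.32
tcp_pos: [571.4, -8.0, -0.7]
orientation: [3.142, -0.0, -2.924]
force: [-0.4, 0.4, -0.2]
opening: 60.1
finger_force: 0.0
```

>>> jog_arm(
  increments=[
    {"slide": [-0.0007, 0, 0], "yaw": 0, "gripper": 0.06},
  ],
)

```text
time_s: 26.4
tcp_pos: [572.1, -7.9, -0.6]
orientation: [3.142, -0.0, -2.924]
force: [0.8, 0.2, 0.5]
opening: 60.0
finger_force: 0.0
```

>>> jog_arm(
  increments=[
    {"slide": [-0.0007, 0, 0], "yaw": 0, "gripper": 0.06},
  ],
)

```text
time_s: 26.48
tcp_pos: [572.7, -7.7, -0.6]
orientation: [3.142, -0.0, -2.924]
force: [-2.9, 0.0, -0.1]
opening: 59.8
finger_force: 1.1
```

```bash
python3 -c "
from h import *
st()"
```

```text
t 26.4833 cab [-141.107   97.301   -0.62 ] w [572.705  -7.671  -0.62 ] yawdeg off 0.0799885666463922 [ 3.142 -0.    -2.924] q [-0.077  0.593  1.618 -0.     0.931 -1.866] F [-2.882  0.045 -0.108] 59.82468568603306
```

Contact at -141.1, so this drawer was also about 0.8 mm out. Finishing it.

>>> jog_arm(
  increments=[
    {"slide": [-0.0007, 0, 0], "yaw": 0, "gripper": 0.06},
  ],
)

```text
time_s: 26.57
tcp_pos: [573.2, -7.5, -0.7]
orientation: [3.142, -0.001, -2.924]
force: [-3.8, -1.3, 1.5]
opening: 60.0
finger_force: 1.4
```

>>> jog_arm(
  increments=[
    {"slide": [-0.0007, 0, 0], "yaw": 0, "gripper": 0.06},
  ],
)

```text
time_s: 26.65
tcp_pos: [573.4, -7.4, -0.8]
orientation: [3.141, -0.002, -2.923]
force: [-10.1, -2.5, 3.5]
opening: 59.5
finger_force: 5.2
```

>>> jog_arm(
  increments=[
    {"slide": [-0.0008, 0, 0], "yaw": 0, "gripper": 0.06},
  ],
)

```text
time_s: 26.73
tcp_pos: [573.5, -7.3, -1.0]
orientation: [3.141, -0.004, -2.923]
force: [-16.0, -4.4, 7.1]
opening: 60.3
finger_force: 8.4
```

>>> jog_arm(
  increments=[
    {"slide": [-0.0008, 0, 0], "yaw": 0, "gripper": 0.06},
  ],
)

```text
time_s: 26.82
tcp_pos: [573.6, -7.3, -1.1]
orientation: [3.141, -0.006, -2.923]
force: [-22.3, -6.2, 11.7]
opening: 60.0
finger_force: 11.3
```

```bash
python3 -c "
from h import *
st()"
```

```text
t 26.8167 cab [-140.16    97.461   -1.07 ] w [573.595  -7.311  -1.07 ] yawdeg off 0.12878814370574787 [ 3.141 -0.006 -2.923] q [-0.076  0.598  1.611 -0.001  0.939 -1.865] F [-22.306  -6.151  11.672] 59.954699017398696
```

>>> jog_arm(
  increments=[
    {"slide": [0.01, 0, 0], "yaw": 0, "gripper": 0.06},
    {"slide": [0.03, 0, 0], "yaw": 0, "gripper": 0},
    {"slide": [0.03, -0.012, -0.01], "yaw": 0, "gripper": 0},
    {"slide": [0, -0.035, -0.012], "yaw": 0, "gripper": 0},
    {"slide": [0, -0.039, 0], "yaw": 0, "gripper": 0},
    {"slide": [0, -0.039, 0], "yaw": 0, "gripper": 0},
    {"slide": [0, -0.039, 0], "yaw": 0, "gripper": 0},
    {"slide": [0, -0.039, 0], "yaw": 0, "gripper": 0},
    {"slide": [0, -0.035, 0], "yaw": 0, "gripper": 0},
    {"slide": [0, -0.022, 0], "yaw": 0, "gripper": 0},
  ],
)

```text
time_s: 27.65
tcp_pos: [563.8, -279.3, 21.5]
orientation: [-3.141, 0.001, -2.926]
force: [-0.7, 0.9, -0.0]
opening: 0.0
finger_force: 0.0
```

>>> jog_arm(
  increments=[
    {"slide": [0, 0, 0], "yaw": 0, "gripper": 0},
    {"slide": [0, 0, 0], "yaw": 0, "gripper": 0},
  ],
)

```text
time_s: 27.82
tcp_pos: [563.4, -276.7, 21.0]
orientation: [3.141, -0.0, -2.925]
force: [0.6, 0.6, 0.3]
opening: -0.1
finger_force: 0.0
```

```bash
cat > edge.py <<'E'
from h import *
from bench import bot
st()
p=np.load("p.npy")
im=np.mean([bot.read_camera("top")["color"].mean(2) for _ in range(4)],0).astype(np.float32)
xs=np.arange(-150,-115,.5)
def prof(I,y,h,w):
    return np.mean([cv2.remap(I,*[np.ascontiguousarray(k) for k in proj("top",world(p,[[x,y+d,h] for x in xs])).astype(np.float32).T],cv2.INTER_LINEAR).ravel() for d in np.linspace(-w,w,25)],0)
for c,y in zip("LMR",(108,6,-96)):
    a=prof(im,y,33.5,16);i=np.argmax(a<48);print(c,"edge %.2f"%(xs[i-1]+.5*(a[i-1]-48)/(a[i-1]-a[i])))
E
python3 edge.py
```

```text
t 27.8167 cab [-207.998 -163.47    20.987] w [ 563.392 -276.724   20.987] yawdeg off 179.9868186769062 [ 3.141 -0.    -2.925] q [-0.515  0.662  1.437  0.     1.042 -2.302] F [0.602 0.641 0.27 ] -0.05259838853660863
L edge -130.79
M edge -130.90
R edge -130.82
```

All three lower edges now agree to within 0.1 mm (-130.8, -130.9, -130.8), so the drawers are flush. Now I'll press the lock. Contact should come at about -145 and the end at about -136.

>>> jog_arm(
  increments=[
    {"slide": [-0.02, 0.001, 0], "yaw": 0, "gripper": 0},
    {"slide": [-0.02, 0, 0], "yaw": 0, "gripper": 0},
    {"slide": [-0.012, 0, 0], "yaw": 0, "gripper": 0},
    {"slide": [-0.006, 0, 0], "yaw": 0, "gripper": 0},
    {"slide": [-0.003, 0, 0], "yaw": 0, "gripper": 0},
  ],
)

```text
time_s: 28.43
tcp_pos: [623.5, -260.7, 21.3]
orientation: [3.141, -0.0, -2.922]
force: [-6.0, 0.5, 1.0]
opening: 0.1
finger_force: 2.6
```

>>> jog_arm(
  increments=[
    {"slide": [-0.002, 0, 0], "yaw": 0, "gripper": 0},
    {"slide": [-0.002, 0, 0], "yaw": 0, "gripper": 0},
  ],
)

```text
time_s: 28.6
tcp_pos: [625.8, -260.4, 21.1]
orientation: [3.14, -0.002, -2.923]
force: [-6.7, 2.3, 2.3]
opening: -0.3
finger_force: 2.6
```

>>> jog_arm(
  increments=[
    {"slide": [-0.002, 0, 0], "yaw": 0, "gripper": 0},
  ],
)

```text
time_s: 28.68
tcp_pos: [627.7, -260.1, 21.2]
orientation: [3.14, -0.002, -2.924]
force: [-6.3, 2.3, 1.7]
opening: -0.1
finger_force: 2.6
```

>>> jog_arm(
  increments=[
    {"slide": [-0.0015, 0, 0], "yaw": 0, "gripper": 0},
  ],
)

```text
time_s: 28.77
tcp_pos: [629.1, -259.8, 21.1]
orientation: [3.14, -0.002, -2.924]
force: [-5.4, 3.2, 3.1]
opening: 0.1
finger_force: 2.6
```

```bash
python3 -c "
from h import *
st()"
```

```text
t 28.7667 cab [-140.16  -161.058   21.14 ] w [ 629.127 -259.795   21.14 ] yawdeg off 0.07456263706637856 [ 3.14  -0.002 -2.924] q [-0.445  0.769  1.251 -0.     1.124 -2.234] F [-5.424  3.238  3.13 ] 0.059992795138624336
```

>>> jog_arm(
  increments=[
    {"slide": [-0.0015, 0, 0], "yaw": 0, "gripper": 0},
    {"slide": [-0.001, 0, 0], "yaw": 0, "gripper": 0},
  ],
)

```text
time_s: 28.93
tcp_pos: [631.5, -259.3, 21.1]
orientation: [3.14, -0.002, -2.924]
force: [-5.5, 2.7, 1.7]
opening: 0.3
finger_force: 2.5
```

>>> jog_arm(
  increments=[
    {"slide": [-0.001, 0, 0], "yaw": 0, "gripper": 0},
  ],
)

```text
time_s: 29.02
tcp_pos: [632.3, -259.1, 21.1]
orientation: [3.14, -0.002, -2.924]
force: [-14.8, 0.6, 4.4]
opening: 0.1
finger_force: 7.7
```

>>> jog_arm(
  increments=[
    {"slide": [-0.001, 0, 0], "yaw": 0, "gripper": 0},
  ],
)

```text
time_s: 29.1
tcp_pos: [632.3, -259.1, 21.1]
orientation: [3.139, -0.005, -2.924]
force: [-21.8, 1.0, 8.5]
opening: 0.0
finger_force: 10.8
```

>>> jog_arm(
  increments=[
    {"slide": [-0.0007, 0, 0], "yaw": 0, "gripper": 0},
  ],
)

```text
time_s: 29.18
tcp_pos: [632.2, -259.1, 21.0]
orientation: [3.139, -0.007, -2.924]
force: [-27.2, 1.7, 11.7]
opening: -0.1
finger_force: 12.8
```

```bash
python3 -c "
from h import *
st()"
```

```text
t 29.1833 cab [-136.98  -161.03    21.035] w [ 632.227 -259.084   21.035] yawdeg off 0.05867707514221365 [ 3.139 -0.007 -2.924] q [-0.442  0.777  1.237 -0.002  1.135 -2.229] F [-27.19    1.733  11.653] -0.12256975349715594
```

The hard stop came at about -137, after about 9 mm of travel, with the pads carrying all the load. The lock is in. I'll retreat clear and check.

>>> jog_arm(
  increments=[
    {"slide": [0.01, 0, 0], "yaw": 0, "gripper": 0},
    {"slide": [0.03, 0, 0], "yaw": 0, "gripper": 0},
    {"slide": [0.035, 0, 0], "yaw": 0, "gripper": 0},
    {"slide": [0.01, 0, -0.02], "yaw": 0, "gripper": 0},
    {"slide": [0, 0, -0.035], "yaw": 0, "gripper": 0},
    {"slide": [0, 0, -0.035], "yaw": 0, "gripper": 0},
    {"slide": [0, 0, -0.02], "yaw": 0, "gripper": 0},
    {"slide": [0, 0, 0], "yaw": 0, "gripper": 0},
    {"slide": [0, 0, 0], "yaw": 0, "gripper": 0},
  ],
)

```text
time_s: 29.93
tcp_pos: [552.3, -277.6, 132.5]
orientation: [-3.14, 0.002, -2.924]
force: [-0.7, 0.1, -1.2]
opening: 0.1
finger_force: 0.0
```

```bash
python3 edge.py && python3 -c "
from bench import bot
print(bot.job_done())"
```

```text
t 29.9333 cab [-219.055 -161.97   132.485] w [ 552.271 -277.633  132.485] yawdeg off 0.0665107824618758 [-3.14   0.002 -2.924] q [-0.525  0.51   1.395 -0.     1.235 -2.314] F [-0.681  0.139 -1.162] 0.11239584833116649
L edge -130.87
M edge -130.97
R edge -130.91
the job is handed in; nothing more can be done
None
```

All three open drawers (left upper, left lower, middle lower) are pushed home, and the lock button was then pressed to its stop; the job was handed in at about 30 s. The two lower drawers measured within 0.1 mm of the shut ones and the upper was judged by its stop, but the gripper linkage brushed the shut middle upper drawer's pull several times, peaking near 37 N at the wrist.

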